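# Drawing down a pug-mill die head with a tee-handled box spanner

## Robot

A 6-joint arm with a two-finger parallel gripper is mounted at the origin on the work surface. World frame = base frame: x ahead of the robot, y to its left, z up, the work surface at z = 0. Lengths are in mm, angles in rad, forces in N, time in s.
With the tool pointing down it reaches from about 350 to 725 mm from the base axis. Payload 4.3 kg.
Tool frame: the origin (TCP) lies at the very end of the fingers, on their centre line; the grasp point (between the pads) lies 19 mm behind it; z points along the fingers, y is the line along which they close (so a half turn about z gives the same grasp; the last joint's range is limited). The gripper opens to 85 mm and grips with 20 to 120 N. Pads are 22 mm wide; open, the fingers measure 114 mm over their backs; the gripper's body (76 mm by 85 mm) begins 54 mm behind the grasp point. The pads swing forward as they close: fully open they stand 13 mm farther back than shut.
Start: joints at [1.076, 0.377, 0.081, 1.274, 0, 1.46], TCP at [215.85, 532.988, 231.329] pointing down, gripper open.
Joint ranges: [-2.72, 2.72], [-0.84, 1.66], [-1.02, 1.22], [-1.77, 2.12], [-1.37, 1.28], [-3.14, 3.14]. Speed limits (rad/s): [2.57, 2.57, 3.14, 3.14, 3.14, 3.14].

## Interface

Orientations are given as a unit quaternion [w, x, y, z].
In Python, from plant import arm gives the robot as it stands.
- The arm moves only by the tool carry_out, never from a script. Its argument "steps" is a list of rows, each a list of 7 numbers: the shift along the tool's x, y, z in cm, then the turn, a rotation vector about the tool's x, y, z in degrees, then the closure in counts, from 0 (fully open) to 255 (shut). A call has 1 to 8 rows; each row shifts and turns the commanded pose from where the row before left it, along the tool's axes as they then stand; what a row does not reach is not made up. A row lasts 1/12 s, in which the tool goes at most 41.7 mm and 7.16 degrees, less where a joint would pass 70% of its speed; a pose out of reach is approached as far as the arm can. A call with a gripper value outside its range is refused whole. The fingers move at their own pace and stop on an object; "grip_force" is the grip in N (left out, the last holds). Time passes only in rows, so rows that do not move let the fingers close. It gives the time, the measured TCP pose, the force, the opening and the grip force at its end, in the units of the state.
- arm.read_state(): the state, without advancing time (a new reading comes with each control period).
- arm.grab_frame(name): name is "side" or "top"; returns the picture (420x560x3 uint8, red, green, blue); there is no depth.
- arm.camera_info(name): a dict with "camera_matrix" (3x3 intrinsics, pixels), "rvec" (rotation vector, rad) and "tvec" (3), from world to camera coordinates, as OpenCV has them. Camera axes: x right, y down, z forward; pixel columns grow to the right and rows downward; lengths in mm; the calibration is good to about 2 mm. A picture is of the moment at which its call begins. camera_info takes no time and is no camera call.
- arm.hand_in(): hands the job in; it is judged then, once.
Trained networks look in the newest picture that a camera, given by its name, has taken for a name from the list of things; names that differ only in an ending like _2 or _b are one class to them, and where a whole thing is asked for, a point or a joint stands for the part that bears it (a point fixed in the world has none). Each returns a list of dicts, best first, with "p" (0 to 1); they miss things now and then, are a little off and sometimes report something else, mostly with a low value. They report only what shows in the picture. A call takes as long as a camera call. They do not tell look-alikes from the thing itself.
- arm.cut_out(camera, thing): "region" (420x560 bool, what is visible of it) and "rect" ([left, top, right, bottom] in pixels, round what is visible of it).
The state is a dict: "clock": time; "qpos": joint angles; "dq": joint speeds; "joint_torque": joint torques, N m; "tcp_pos": TCP position; "tool_rot": TCP orientation; "ft_force": force on the tool from outside, world axes, zero at the start; "moment": the same for the moment, N m; "finger_gap": opening from 0.0 (shut) to 1.0 (fully open); "gripper_force": force on a finger pad.
Only numpy, scipy, OpenCV 4.12 (cv2) and the standard library are available. Lean on these libraries where they do the work, as an engineer would, in place of code of your own. Each camera call takes 0.05 s, during which the arm holds its last target. There are 200 camera calls.

## Task

The tube die has just gone back into the pug mill's die head and its four domed nuts are only finger-loose: take the tee-handled box spanner out of its wooden block and draw them down evenly in cross order (after one nut, the opposite one), in two passes. On the first pass give each nut about an eighth of a turn; on the second turn each one fully home against its firm stop, without forcing it past. Turn the nuts with the spanner only, stand the spanner back in its block, let go, and leave the other things on the bench alone.

Things in the scene. Friction and masses are not known exactly. Their poses are not given: they have to be found in the camera images.
- die_head: pug mill's die head, bolted down: grey cast foot and flange, on top a bare steel clamp ring 200 mm across (100 mm opening), its face 95 mm above the bench, holding the die on its rubber. Origin on its axis at bench height, z up. Four studs on a 150 mm circle at 45, 135, 225, 315 degrees from its x: a, b, c, d anticlockwise from above; a faces c, b faces d.
- nut_a: steel domed hexagon nut A (across from C), 30 mm across flats, hexagon 3 to 19 mm above the ring's face (top 5 mm chamfered), low dome to 28 mm. Origin on its axis at the ring's face, z up, x square to a flat. Tightens clockwise from above: runs free an unknown 0.03 to 0.45 rad, then bites (drag 0.2 N m in motion) for 1.0 rad up to a firm stop (torque jumps). Stays where left.
- nut_b: steel domed hexagon nut B (across from D), 30 mm across flats, hexagon 3 to 19 mm above the ring's face (top 5 mm chamfered), low dome to 28 mm. Origin on its axis at the ring's face, z up, x square to a flat. Tightens clockwise from above: runs free an unknown 0.03 to 0.45 rad, then bites (drag 0.2 N m in motion) for 1.0 rad up to a firm stop (torque jumps). Stays where left.
- nut_c: steel domed hexagon nut C (across from A), 30 mm across flats, hexagon 3 to 19 mm above the ring's face (top 5 mm chamfered), low dome to 28 mm. Origin on its axis at the ring's face, z up, x square to a flat. Tightens clockwise from above: runs free an unknown 0.03 to 0.45 rad, then bites (drag 0.2 N m in motion) for 1.0 rad up to a firm stop (torque jumps). Stays where left.
- nut_d: steel domed hexagon nut D (across from B), 30 mm across flats, hexagon 3 to 19 mm above the ring's face (top 5 mm chamfered), low dome to 28 mm. Origin on its axis at the ring's face, z up, x square to a flat. Tightens clockwise from above: runs free an unknown 0.03 to 0.45 rad, then bites (drag 0.2 N m in motion) for 1.0 rad up to a firm stop (torque jumps). Stays where left.
- over_a (a joint): how far nut A has been forced past its firm stop, rad. It reads 0 until the nut is turned against the stop with more than 0.75 N m; then it gives way, goes on turning and is spoilt.
- washer_a (a point): top centre of the steel washer (37 mm across) under nut A, about 98 mm above the bench. It sinks 0.4 mm per rad that the nut turns after biting, 0.4 mm at the firm stop: too little to read from its pose.
- over_b (a joint): how far nut B has been forced past its firm stop, rad. It reads 0 until the nut is turned against the stop with more than 0.75 N m; then it gives way, goes on turning and is spoilt.
- washer_b (a point): top centre of the steel washer (37 mm across) under nut B, about 98 mm above the bench. It sinks 0.4 mm per rad that the nut turns after biting, 0.4 mm at the firm stop: too little to read from its pose.
- over_c (a joint): how far nut C has been forced past its firm stop, rad. It reads 0 until the nut is turned against the stop with more than 0.75 N m; then it gives way, goes on turning and is spoilt.
- washer_c (a point): top centre of the steel washer (37 mm across) under nut C, about 98 mm above the bench. It sinks 0.4 mm per rad that the nut turns after biting, 0.4 mm at the firm stop: too little to read from its pose.
- over_d (a joint): how far nut D has been forced past its firm stop, rad. It reads 0 until the nut is turned against the stop with more than 0.75 N m; then it gives way, goes on turning and is spoilt.
- washer_d (a point): top centre of the steel washer (37 mm across) under nut D, about 98 mm above the bench. It sinks 0.4 mm per rad that the nut turns after biting, 0.4 mm at the firm stop: too little to read from its pose.
- spanner: tee-handled box spanner, 0.5 kg, upright in the block: hexagon tube, 48 mm over corners, its open socket 32.2 mm across flats, 40 deep, flats square to x and every 60 degrees; on top a black bar 120 mm long (along x), 18 wide, 32 high, its middle 100 up. Origin at the middle of the socket mouth, z up. Play on a nut 0.15 rad each way; drives it with its mouth within 10 mm of the ring.
- rack: wooden block 110 x 110 mm, 45 mm high, fixed, that holds the spanner. Origin under its middle, z up.
- rack_hole0 (a point): middle of the mouth of the round pocket in the block's top, 60 mm across and 30 mm deep (its floor 15 mm above the bench, where the spanner stands).
- jar: closed jar of underglaze, 84 mm across, 85 mm high, loose on the bench, a bystander; origin at its underside.
- mug: clay mug, 84 mm across, 100 mm high, loose on the bench, a bystander; origin at its underside.
- spare_die: flat steel spare die disc, 116 mm across, 7 mm thick, loose on the bench, a bystander; origin at its underside.
- spare_nut: a loose spare domed nut lying on the bench, same as the four on the die head; not part of the job, loose on the bench, a bystander; origin at its underside.
- brush: flat brush, 190 mm long, loose on the bench, a bystander; origin at its underside.
- rib: wooden throwing rib, 95 x 45 x 7 mm, loose on the bench, a bystander; origin at its underside.
- loop_tool: wire loop trimming tool, about 170 mm long, loose on the bench, a bystander; origin at its underside.
- pot_lid: white plastic jar lid, 86 mm across, 12 mm high, loose on the bench, a bystander; origin at its underside.
There are look-alikes about, which are no part of the job. There is more than one size of the rack; the job needs the larger.

How it is judged (in metres and radians):
On the way, in this order (a step that is already met when the one before it is completed fails the run):
1. first pass: all four nuts have bitten and pulled their washers down by more than 0.03 mm (distance of each of washer_a, washer_b, washer_c, washer_d from where it was at the start of the episode above 3e-05 m), for 0.05 s.
2. second pass: all four nuts are home on their stops (washers down by more than 0.37 mm) (distance of each of washer_a, washer_b, washer_c, washer_d from where it was at the start of the episode above 0.00037 m), for 0.05 s.
At the end, for the whole second after the job is handed in: all four nuts on their firm stops (each washer sunk by more than 0.37 mm, within 0.07 rad of the stop); the spanner upright (within 0.12 rad) on the floor of the block's pocket (lower end within 10 mm of its middle, under 20 mm above the bench), at rest and released (all of step 2 and horizontal distance between spanner and rack_hole0 below 0.01 m and height (world z) of spanner below 0.02 m and angle between spanner's own z axis and vertical below 0.12 rad and linear speed of spanner below 0.02 m/s and contact force between the fingers and spanner below 0.1 N); the robot touches nothing.
It fails at once if a nut was forced past its firm stop by more than 0.12 rad (it takes more than 0.75 N m) (value of joint any of over_a, over_b, over_c, over_d above 0.12 rad).
It fails at once if out of cross order: in a pass, two neighbouring nuts had pulled down (by 0.03 mm in the first pass, home in the second) while the other two had not ((distance of each of washer_a, washer_b from where it was at the start of the episode above 3e-05 m and distance of each of washer_c, washer_d from where it was at the start of the episode below 3e-05 m) or (distance of each of washer_b, washer_c from where it was at the start of the episode above 3e-05 m and distance of each of washer_d, washer_a from where it was at the start of the episode below 3e-05 m) or (distance of each of washer_c, washer_d from where it was at the start of the episode above 3e-05 m and distance of each of washer_a, washer_b from where it was at the start of the episode below 3e-05 m) or (distance of each of washer_d, washer_a from where it was at the start of the episode above 3e-05 m and distance of each of washer_b, washer_c from where it was at the start of the episode below 3e-05 m) or (distance of each of washer_a, washer_b from where it was at the start of the episode above 0.00037 m and distance of each of washer_c, washer_d from where it was at the start of the episode below 0.00037 m) or (distance of each of washer_b, washer_c from where it was at the start of the episode above 0.00037 m and distance of each of washer_d, washer_a from where it was at the start of the episode below 0.00037 m) or (distance of each of washer_c, washer_d from where it was at the start of the episode above 0.00037 m and distance of each of washer_a, washer_b from where it was at the start of the episode below 0.00037 m) or (distance of each of washer_d, washer_a from where it was at the start of the episode above 0.00037 m and distance of each of washer_b, washer_c from where it was at the start of the episode below 0.00037 m)).
It fails at once if a nut was pulled down by more than 0.35 mm (nearly home) while another had not yet pulled down by 0.03 mm: too much in one pass (distance of any of washer_a, washer_b, washer_c, washer_d from where it was at the start of the episode above 0.00035 m and distance of any of washer_a, washer_b, washer_c, washer_d from where it was at the start of the episode below 3e-05 m).
It fails at once if the fingers touched a nut (contact force between the fingers and nut_a above 0.5 N or contact force between the fingers and nut_b above 0.5 N or contact force between the fingers and nut_c above 0.5 N or contact force between the fingers and nut_d above 0.5 N).
It fails at once if a bystander was moved by more than 25 mm (distance of any of jar, mug, spare_die, spare_nut, brush, rib, loop_tool, pot_lid from where it was at the start of the episode above 0.025 m).
It also fails if it takes over 72 s, if anything falls off the work surface, if the arm or the gripper's body presses on something with over 40 N, if the wrist force passes 120 N, or if a joint passes its speed limit or range.

## Working session

There is one attempt and no reset: what is moved stays moved. The work goes in short steps, Python scripts to look and compute and a tool call to move; the robot and the scene stay as the last step left them, time stands still between calls to the robot, and variables do not carry over. Pictures are saved under pics/ and viewed, at most 10 in all, crops included, and the job is handed in when it is done.

Besides the shell and the picture viewer there is one more tool, called after "Request:" as name([rows], argument=value, ...), one row to a line, values as JSON. carry_out: Moves the arm, as the interface text tells. Its arguments: {"type":"object","properties":{"steps":{"type":"array"},"grip_force":{"type":"number"}},"required":["steps"]}

```bash
ls; mkdir -p pics; cat > h.py <<'E'
import numpy as np, cv2
from plant import arm
def cam(n):
    c=arm.camera_info(n); K=np.array(c["camera_matrix"],float); R=cv2.Rodrigues(np.array(c["rvec"],float))[0]; return K,R,np.array(c["tvec"],float).ravel()
def ray(n,u,v,z):
    K,R,t=cam(n); d=R.T@np.linalg.solve(K,[u,v,1.]); o=-R.T@t; return o+d*(z-o[2])/d[2]
def proj(n,p):
    K,R,t=cam(n); q=K@(R@np.array(p,float)+t); return q[:2]/q[2]
def save(n,f,crop=None,s=1):
    im=arm.grab_frame(n)[:,:,::-1]
    if crop: im=im[crop[1]:crop[3],crop[0]:crop[2]]
    cv2.imwrite("pics/"+f,cv2.resize(im,None,fx=s,fy=s,interpolation=cv2.INTER_CUBIC))
E
python3 - <<'E'
from h import *
import numpy as np
save("top","t0.png",s=1.4); save("side","s0.png",s=1.4)
for n in("top","side"):
    K,R,t=cam(n); print(n,K.round(0).tolist(),(-R.T@t).round(0),R[2].round(2))
for th in["rack","spanner","die_head","nut_a"]:
  for n in("top","side"):
    print(th,n,[(round(d["p"],2),d["rect"] if not hasattr(d["rect"],"tolist") else d["rect"].tolist()) for d in arm.cut_out(n,th)])
print(arm.read_state())
E
```

```text
pics
top [[394.0, 0.0, 279.0], [0.0, 394.0, 208.0], [0.0, 0.0, 1.0]] [465.   3. 990.] [ 0.07 -0.02 -1.  ]
side [[541.0, 0.0, 282.0], [0.0, 541.0, 206.0], [0.0, 0.0, 1.0]] [-207. -854.  762.] [ 0.56  0.64 -0.52]
rack top [(0.96, [359.4, 198.8, 414.0, 250.9]), (0.77, [396.9, 286.6, 444.9, 332.5]), (0.4, [219.6, 260.2, 233.8, 278.1]), (0.28, [186.8, 88.9, 238.5, 137.7])]
rack side [(0.74, [316.2, 256.4, 385.8, 317.4])]
spanner top [(0.94, [379.7, 200.1, 416.2, 252.1]), (0.7, [253.3, 127.3, 264.4, 143.8])]
spanner side [(0.61, [321.6, 239.3, 382.9, 285.9]), (0.4, [337.1, 179.1, 351.3, 189.4])]
die_head top [(0.93, [234.9, 119.7, 320.5, 211.7]), (0.37, [374.7, 132.6, 407.3, 166.1])]
die_head side [(0.89, [271.1, 168.8, 357.8, 239.2]), (0.25, [216.6, 220.0, 270.8, 263.4])]
nut_a top [(0.74, [251.6, 128.4, 268.6, 141.1]), (0.73, [270.8, 134.2, 270.1, 137.3]), (0.71, [286.2, 186.1, 303.8, 201.0]), (0.64, [299.4, 141.5, 312.4, 154.6]), (0.62, [244.2, 171.6, 257.8, 189.7])]
nut_a side [(0.65, [336.9, 181.1, 347.8, 188.4]), (0.62, [313.7, 163.5, 323.8, 171.0]), (0.46, [298.7, 187.3, 311.5, 201.8]), (0.38, [325.2, 233.7, 382.6, 288.1])]
{'clock': 0.5, 'qpos': array([1.07568280e+00, 3.77318829e-01, 8.09244152e-02, 1.27437194e+00,
       2.82365180e-06, 1.46047437e+00]), 'dq': array([-0.00053973, -0.00203925,  0.00168026,  0.00076711, -0.00017267,
       -0.00046927]), 'joint_torque': array([-8.19142115e-04, -4.63068867e+01,  2.69882888e+01,  2.61552814e-03,
       -2.02508418e-04, -3.56167405e-06]), 'tcp_pos': array([215.84623737, 532.9622292 , 231.28926865]), 'tool_rot': array([3.11951825e-06, 1.91211023e-01, 9.81548952e-01, 1.47241572e-05]), 'ft_force': array([ 0.23950684, -0.23206526, -0.48625414]), 'moment': array([0.04037457, 0.00875511, 0.00672069]), 'gripper_force': 0.0, 'finger_gap': 1.0048055500390518}
```

View pics/t0.png

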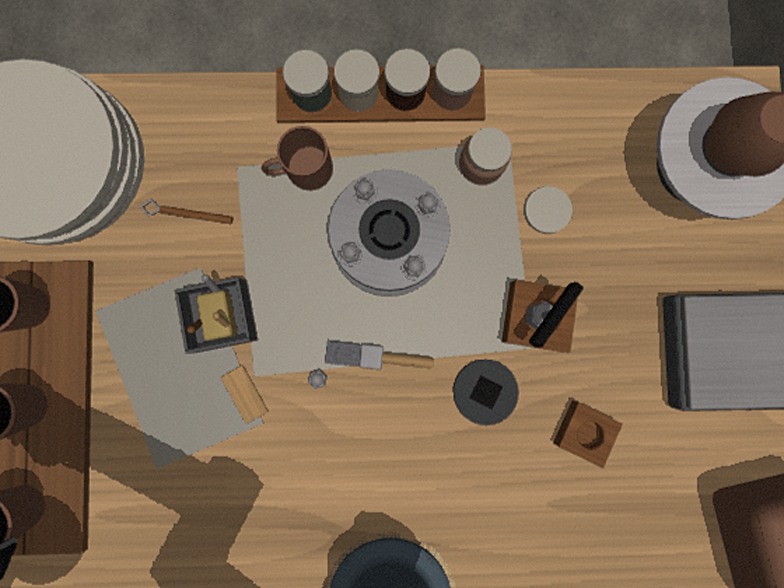

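View pics/s0.png

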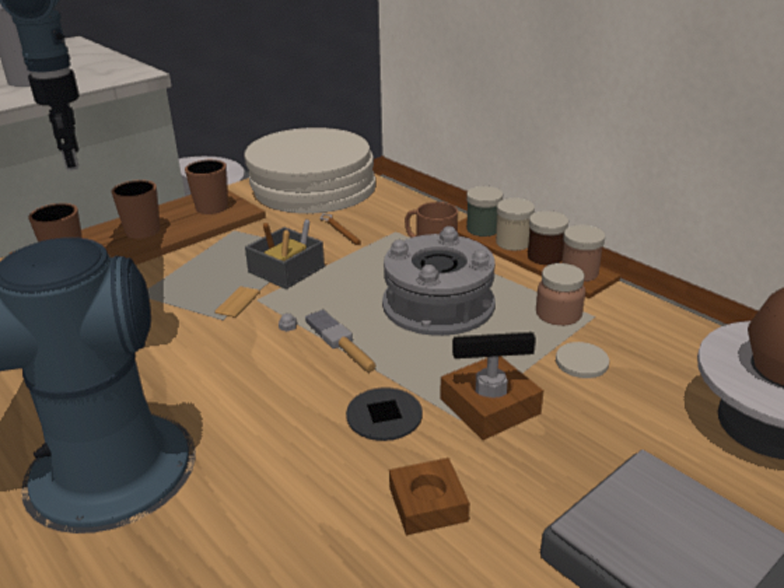

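Candidates for the block: large block with spanner at about (386,225) in the top picture, small empty block at (419,309). The tool tray at (154,225) is a different object. I'll take the large one holding the spanner. Spanner: black tee at (397,225); the brush and loop tool are not it. Next is a close crop plus a fit.

```bash
cat > fit.py <<'E'
from h import *
from scipy.optimize import least_squares
a=np.array([arm.grab_frame("top") for _ in range(3)]).mean(0).astype(np.uint8)[:,:,::-1]
b=np.array([arm.grab_frame("side") for _ in range(3)]).mean(0).astype(np.uint8)[:,:,::-1]
np.save("top.npy",a);np.save("side.npy",b)
def ctr(n,th,pmin=.3):
    o=[]
    for d in arm.cut_out(n,th):
        r=np.argwhere(d["region"])
        if d["p"]>pmin and len(r)>0: o.append((d["p"],len(r),*(r.mean(0)[::-1]).round(1)))
    return o
N={n:ctr(n,"nut_a") for n in("top","side")}
print(N)
def pts(p):
    return [[p[0]+75*np.cos(p[2]+k*np.pi/2),p[1]+75*np.sin(p[2]+k*np.pi/2),p[3]] for k in range(4)]
c0=ray("top",277.5,165,95); print("c0",c0)
# use detections near the ring
def res(p):
    r=[]
    P=pts(p)
    for n in("top","side"):
        q=np.array([proj(n,x) for x in P])
        for o in N[n]:
            if o[1]<40 or o[1]>400: continue
            d=q-np.array(o[2:4]); k=np.argmin((d**2).sum(1))
            if np.hypot(*d[k])<12: r+=list(d[k])
            else: r+=[0,0]
    return np.array(r)
best=min((least_squares(res,[c0[0],c0[1],t,110],loss="soft_l1",max_nfev=200) for t in np.linspace(0,1.5,9)),key=lambda s:s.cost-10*np.sum(s.fun!=0))
print(best.x,best.cost,best.fun.round(1)); print(np.round(pts(best.x),1))
for n in("top","side"):
    for d in arm.cut_out(n,"spanner")[:1]+arm.cut_out(n,"rack")[:1]:
        r=np.argwhere(d["region"]); print(n,d["p"],len(r),r.mean(0)[::-1])
# bar by darkness in top
g=a.max(2); m=np.zeros_like(g); m[195:258,372:422]=(g[195:258,372:422]<32)
cn=max(cv2.findContours(m,0,1)[0],key=cv2.contourArea); rc=cv2.minAreaRect(cn); print("bar",rc)
bx=cv2.boxPoints(rc); print([ray("top",*q,131).round(1).tolist() for q in bx])
g=b.max(2); m=np.zeros_like(g); m[230:262,315:390]=(g[230:262,315:390]<32)
cn=max(cv2.findContours(m,0,1)[0],key=cv2.contourArea); print("barside",cv2.minAreaRect(cn))
A=cv2.resize(a[115:260,230:420],None,fx=4.2,fy=4.2,interpolation=cv2.INTER_CUBIC);cv2.imwrite("pics/c1.png",A[:600,:800])
B=cv2.resize(b[155:300,265:395],None,fx=4.1,fy=4.1,interpolation=cv2.INTER_CUBIC);cv2.imwrite("pics/c2.png",B[:600])
E
python3 fit.py
```

```text
{'top': [(0.75, 165, np.float64(305.5), np.float64(145.1)), (0.61, 110, np.float64(259.8), np.float64(134.9)), (0.42, 119, np.float64(295.8), np.float64(190.3)), (0.33, 145, np.float64(295.8), np.float64(190.2))], 'side': [(0.64, 117, np.float64(320.2), np.float64(167.1)), (0.6, 62, np.float64(285.1), np.float64(177.2)), (0.51, 136, np.float64(305.6), np.float64(195.6)), (0.5, 115, np.float64(342.6), np.float64(184.4))]}
c0 [628.65930821  -9.46111782  95.        ]Traceback (most recent call last):
  File "fit.py", line 29, in <module>
    best=min((least_squares(res,[c0[0],c0[1],t,110],loss="soft_l1",max_nfev=200) for t in np.linspace(0,1.5,9)),key=lambda s:s.cost-10*np.sum(s.fun!=0))
  File "fit.py", line 29, in <genexpr>
    best=min((least_squares(res,[c0[0],c0[1],t,110],loss="soft_l1",max_nfev=200) for t in np.linspace(0,1.5,9)),key=lambda s:s.cost-10*np.sum(s.fun!=0))
              ~~~~~~~~~~~~~^^^^^^^^^^^^^^^^^^^^^^^^^^^^^^^^^^^^^^^^^^^^^^^^^^^^^
    return func(*args, **kwargs)
    result = trf(vector_fun.fun, vector_fun.jac, x0, f0, J0, lb, ub, ftol, xtol,
                 gtol, max_nfev, x_scale, loss_function, tr_solver,
                 tr_options.copy(), verbose, callback=callback_wrapped)
    return trf_no_bounds(
        fun, jac, x0, f0, J0, ftol, xtol, gtol, max_nfev, x_scale,
        loss_function, tr_solver, tr_options, verbose, callback=callback)
    J, f = scale_for_robust_loss_function(J, f, rho)
           ~~~~~~~~~~~~~~~~~~~~~~~~~~~~~~^^^^^^^^^^^
    f *= rho[1] / J_scale
numpy._core._exceptions._UFuncOutputCastingError: Cannot cast ufunc 'multiply' output from dtype('float64') to dtype('int64') with casting rule 'same_kind'
```

```bash
sed -i 's/else: r+=\[0,0\]/else: r+=[12.,12.]/; s/return np.array(r)/return np.array(r,float)/; s/key=lambda s:.*)$/key=lambda s:s.cost)/' fit.py; python3 fit.py
```

```text
{'top': [(0.65, 165, np.float64(260.0), np.float64(135.3)), (0.49, 132, np.float64(250.1), np.float64(180.1)), (0.47, 165, np.float64(305.5), np.float64(145.0)), (0.43, 151, np.float64(295.7), np.float64(190.6))], 'side': [(0.7, 119, np.float64(284.7), np.float64(176.6)), (0.66, 135, np.float64(342.8), np.float64(184.2)), (0.6, 1362, np.float64(351.6), np.float64(254.4)), (0.55, 87, np.float64(284.7), np.float64(176.8))]}
c0 [628.65930821  -9.46111782  95.        ]Traceback (most recent call last):
  File "fit.py", line 29, in <module>
    best=min((least_squares(res,[c0[0],c0[1],t,110],loss="soft_l1",max_nfev=200) for t in np.linspace(0,1.5,9)),key=lambda s:s.cost)
  File "fit.py", line 29, in <genexpr>
    best=min((least_squares(res,[c0[0],c0[1],t,110],loss="soft_l1",max_nfev=200) for t in np.linspace(0,1.5,9)),key=lambda s:s.cost)
              ~~~~~~~~~~~~~^^^^^^^^^^^^^^^^^^^^^^^^^^^^^^^^^^^^^^^^^^^^^^^^^^^^^
    return func(*args, **kwargs)
    result = trf(vector_fun.fun, vector_fun.jac, x0, f0, J0, lb, ub, ftol, xtol,
                 gtol, max_nfev, x_scale, loss_function, t
[... 334 characters left out ...]
f.fun_wrapped(xp_copy(self.x))
             ~~~~~~~~~~~~~~~~^^^^^^^^^^^^^^^^^
    return np.atleast_1d(self.fun(x))
                         ~~~~~~~~^^^
    return self.f(x, *self.args, **self.kwargs)
           ~~~~~~^^^^^^^^^^^^^^^^^^^^^^^^^^^^^^
  File "fit.py", line 22, in res
    q=np.array([proj(n,x) for x in P])
                ~~~~^^^^^
  File "h.py", line 8, in proj
    K,R,t=cam(n); q=K@(R@np.array(p,float)+t); return q[:2]/q[2]
          ~~~^^^
  File "h.py", line 4, in cam
    c=arm.camera_info(n); K=np.array(c["camera_matrix"],float); R=cv2.Rodrigues(np.array(c["rvec"],float))[0]; return K,R,np.array(c["tvec"],float).ravel()
ValueError: time passes only in moves, steps and waits
```

```bash
sed -i 's/^def cam/from functools import lru_cache\n@lru_cache(None)\ndef cam/' h.py
python3 - <<'E'
s=open('fit.py').read()
i=s.index('N={n:ctr'); j=s.index('def pts')
s=s[:i]+'''N={"top":[(1,100,260,135.2),(1,100,250.1,180.1),(1,100,305.5,145),(1,100,295.7,190.5)],"side":[(1,100,320.2,167.1),(1,100,284.8,176.8),(1,100,305.6,195.6),(1,100,342.7,184.3)]}
'''+s[j:]
open('fit.py','w').write(s)
E
python3 fit.py
```

```text
c0 [628.65930821  -9.46111782  95.        ]
[632.60854259 -10.55004336  -1.02037402 105.80493358] 0.45227866021530994 [ 0.2 -0.3 -0.1 -0.   0.2 -0.1  0.2 -0.4 -0.2  0.2 -0.5  0.1 -0.2 -0.3
 -0.2  0.2]
[[671.8 -74.5 105.8]
 [696.5  28.7 105.8]
 [593.4  53.4 105.8]
 [568.7 -49.8 105.8]]
top 0.73 997 [263.5446339  254.24774323]
top 0.81 1480 [382.36081081 225.37364865]
side 0.82 1405 [351.6797153 254.0113879]
side 0.87 2349 [305.75180928 353.96679438]
bar ((396.50335693359375, 224.35235595703125), (9.912704467773438, 54.396995544433594), 34.99201965332031)
[[444.9, -221.9, 131.0], [541.0, -294.5, 131.0], [528.2, -311.9, 131.0], [432.2, -239.2, 131.0]]
barside ((352.4724426269531, 246.53103637695312), (14.621783256530762, 57.60630798339844), 86.633544921875)
```

View pics/c1.png

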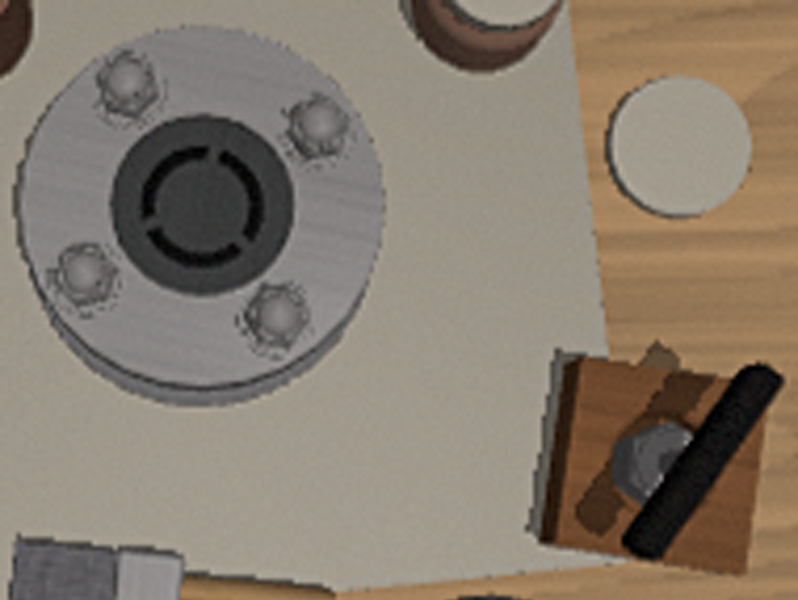

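View pics/c2.png

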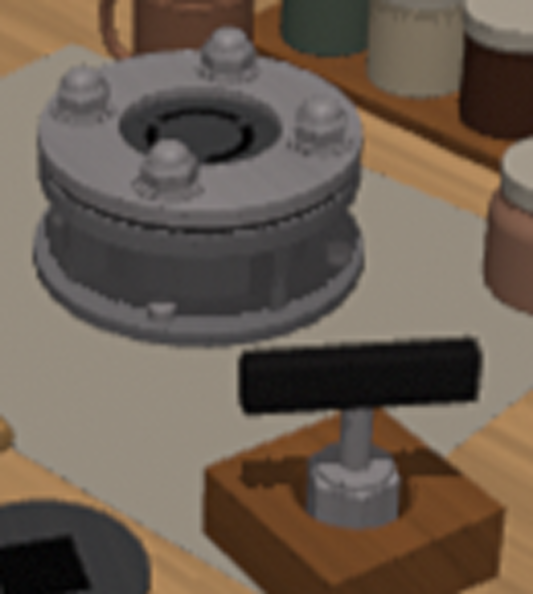

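The close crop confirms it: the tee spanner (black bar from about (641,545) to (765,375) in the crop) stands in the big block. Nuts are at crop (128,82), (318,122), (85,272), (277,315). Next: triangulate the spanner and enlarge the nuts to read the hexagon angles.

```bash
python3 - <<'E'
from h import *
from scipy.optimize import least_squares
f=lambda p:np.r_[proj("top",[p[0],p[1],p[2]+6])-[396.5,224.35],proj("side",p)-[352.5,246.5]]
s=least_squares(f,[487,-267,115]);print("bar mid",s.x,s.fun)
# rack top face from side/top by colour: project rack corners guess
def rk(p,z=45): 
    c,s_=np.cos(p[2]),np.sin(p[2]); return [[p[0]+55*(a*c-b*s_),p[1]+55*(a*s_+b*c),z] for a,b in((1,1),(1,-1),(-1,-1),(-1,1))]
# top-face corners measured in crops c1 (x/4.2+230,y/4.2+115)
m=np.array([(582,358),(780,378),(747,574),(541,541)])/4.2+[230,115]
m=np.array([(770,376),(747,574),(553,542),(581,360)])/4.2+[230,115]
g=lambda p:(np.array([proj("top",x) for x in rk(p)])[:,None]-m[None]).__pow__(2).sum(2).min(0)**.5
for t in(0,.3,-.2):
    r=least_squares(g,[485,-250,t]);print("rack",r.x,r.fun)
a=np.load("top.npy");b=np.load("side.npy");X=[[671.8,-74.5],[696.5,28.7],[593.4,53.4],[568.7,-49.8]]
rows=[]
for n,im in(("top",a),("side",b)):
    rw=[]
    for x,y in X:
        u,v=proj(n,[x,y,109]); M=np.float32([[11,0,100-11*u],[0,11,100-11*v]])
        t=cv2.warpAffine(im,M,(200,200),flags=cv2.INTER_CUBIC); rw.append(cv2.normalize(t,None,0,255,cv2.NORM_MINMAX))
    rows.append(np.hstack(rw))
cv2.imwrite("pics/n.png",np.vstack(rows))
E
```

```text
bar mid [ 487.62948622 -271.68141967  111.93476027] [ 0.36350694 -0.44510489 -0.51902904  0.11148836]
rack [ 4.86947797e+02 -2.72695779e+02 -1.59091617e-01] [1.27876452 0.6034818  0.9792752  1.33523251]
rack [ 4.86946563e+02 -2.72694904e+02 -1.59089164e-01] [1.27930098 0.60303988 0.97944879 1.33478998]
rack [ 4.86947472e+02 -2.72694063e+02 -1.59092842e-01] [1.27911002 0.6033919  0.97881057 1.33528233]
```

View pics/n.png

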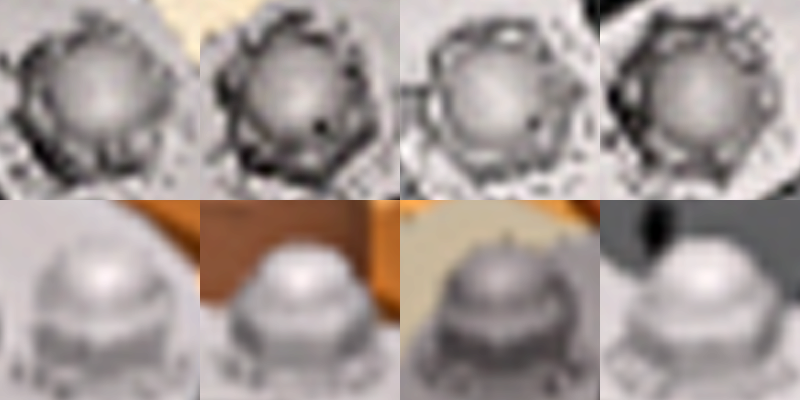

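The top tiles suggest the lower-right and lower-left nuts (tiles 4 and 3) have corners left and right, and tile 2 has corners top and bottom. Tile 1 is unclear. Moving now.

Request:
carry_out([
  [-2.308,-2.682,0,0,0,0,0],
  [-2.308,-2.682,0,0,0,0,0],
  [-2.308,-2.682,0,0,0,0,0],
  [-2.308,-2.682,0,0,0,0,0],
  [-2.308,-2.682,0,0,0,0,0],
  [-2.308,-2.682,0,0,0,0,0],
  [-2.308,-2.682,0,0,0,0,0],
  [-2.308,-2.682,0,0,0,0,0],
])

```text
clock: 2.47
tcp_pos: [306.6, 263.3, 231.5]
tool_rot: [0.0, 0.191, 0.982, 0.0]
ft_force: [0.5, -0.3, -1.2]
finger_gap: 0.997
gripper_force: 0.0
```

Request:
carry_out([
  [-2.308,-2.682,0,0,0,0,0],
  [-2.308,-2.682,0,0,0,0,0],
  [-2.308,-2.682,0,0,0,0,0],
  [-2.308,-2.682,0,0,0,0,0],
  [-2.308,-2.682,0,0,0,0,0],
  [-2.308,-2.682,0,0,0,0,0],
  [-2.308,-2.682,0,0,0,0,0],
  [-2.308,-2.682,0,0,0,0,0],
])

```text
clock: 3.13
tcp_pos: [397.3, -5.2, 231.6]
tool_rot: [0.0, 0.191, 0.982, 0.0]
ft_force: [1.1, 0.6, -0.0]
finger_gap: 1.002
gripper_force: 0.0
```

Request:
carry_out([
  [-2.308,-2.682,0,0,0,0,0],
  [-2.308,-2.682,0,0,0,0,0],
  [-2.308,-2.682,0,0,0,0,0],
  [-2.308,-2.682,0,0,0,0,0],
  [-2.308,-2.682,0,0,0,0,0],
  [-2.308,-2.682,0,0,0,0,0],
  [-2.308,-2.682,0,0,0,0,0],
  [-2.308,-2.682,0,0,0,0,0],
])

```text
clock: 3.8
tcp_pos: [487.9, -273.4, 231.3]
tool_rot: [0.0, 0.191, 0.982, 0.0]
ft_force: [0.9, 1.4, 0.2]
finger_gap: 0.999
gripper_force: 0.0
```

Request:
carry_out([
  [0,0,2.0,0,0,5,0],
  [0,0,2.0,0,0,5,0],
  [0,0,2.0,0,0,5,0],
  [0,0,0,0,0,0,0],
])

```text
clock: 4.13
tcp_pos: [485.4, -270.3, 167.2]
tool_rot: [-0.003, 0.319, 0.948, 0.001]
ft_force: [-0.2, -0.2, -0.4]
finger_gap: 1.004
gripper_force: 0.0
```

Request:
carry_out([
  [0,0,2.4,0,0,0,0],
  [0,0,2.4,0,0,0,0],
  [0,0,2.5,0,0,0,0],
  [0,0,0,0,0,0,0],
  [0,0,0,0,0,0,0],
], grip_force=100)

```text
clock: 4.55
tcp_pos: [486.9, -270.8, 98.3]
tool_rot: [-0.001, 0.317, 0.948, 0.0]
ft_force: [0.9, 0.2, -0.2]
finger_gap: 1.003
gripper_force: 0.0
```

Request:
carry_out([
  [0,0,0,0,0,0,255],
  [0,0,0,0,0,0,255],
  [0,0,0,0,0,0,255],
  [0,0,0,0,0,0,255],
  [0,0,0,0,0,0,255],
  [0,0,0,0,0,0,255],
  [0,0,0,0,0,0,255],
  [0,0,0,0,0,0,255],
], grip_force=100)

```text
clock: 5.22
tcp_pos: [488.0, -272.2, 99.2]
tool_rot: [0.001, 0.318, 0.948, -0.001]
ft_force: [-2.6, -1.1, 5.6]
finger_gap: 0.198
gripper_force: 98.0
```

```bash
python3 - <<'E'
from h import *
s=arm.read_state();print({k:np.round(s[k],3).tolist() for k in s})
save("side","g.png",(250,150,420,320),3)
# hexagon angle scores
a=np.load("top.npy").astype(np.float32).mean(2)
for x,y in [[671.8,-74.5],[696.5,28.7],[593.4,53.4],[568.7,-49.8]]:
    th=np.arange(0,60,5);sc=[]
    for t in th:
        P=[]
        for f in(.85,1.15):
            c=[np.r_[x,y,0]+np.r_[f*17.32*np.cos(np.radians(t+30+60*k)),f*17.32*np.sin(np.radians(t+30+60*k)),108] for k in range(7)]
            q=np.array([proj("top",c[k]+(c[k+1]-c[k])*w) for k in range(6) for w in np.linspace(.05,.95,9)],np.float32)
            P.append(cv2.remap(a,q[None,:,0],q[None,:,1],1)[0].mean())
        sc.append(P[0]-P[1])
    print(dict(zip(th.tolist(),np.round(sc,1).tolist())))
E
```

```text
{'clock': 5.217, 'qpos': [-0.622, 0.417, -0.213, 0.94, -0.001, 0.025], 'dq': [-0.001, -0.0, -0.0, 0.002, -0.0, 0.002], 'joint_torque': [0.811, -42.825, 23.103, -0.422, 0.441, 0.016], 'tcp_pos': [487.952, -272.189, 99.161], 'tool_rot': [0.001, 0.318, 0.948, -0.001], 'ft_force': [-2.565, -1.143, 5.635], 'moment': [-0.148, 0.335, -0.015], 'gripper_force': 97.958, 'finger_gap': 0.198}
{0: -15.5, 5: -16.299999237060547, 10: -17.0, 15: -17.600000381469727, 20: -17.899999618530273, 25: -17.700000762939453, 30: -17.399999618530273, 35: -17.0, 40: -16.200000762939453, 45: -15.699999809265137, 50: -15.300000190734863, 55: -15.300000190734863}
{0: -20.299999237060547, 5: -19.700000762939453, 10: -19.299999237060547, 15: -19.399999618530273, 20: -20.0, 25: -20.600000381469727, 30: -21.600000381469727, 35: -22.399999618530273, 40: -22.299999237060547, 45: -22.100000381469727, 50: -21.5, 55: -20.899999618530273}
{0: -20.299999237060547, 5: -22.200000762939453, 10: -22.700000762939453, 15: -22.100000381469727, 20: -21.5, 25: -20.5, 30: -19.700000762939453, 35: -18.600000381469727, 40: -17.799999237060547, 45: -17.600000381469727, 50: -18.200000762939453, 55: -18.600000381469727}
{0: -19.700000762939453, 5: -19.600000381469727, 10: -20.100000381469727, 15: -20.0, 20: -20.399999618530273, 25: -20.200000762939453, 30: -19.700000762939453, 35: -19.899999618530273, 40: -19.899999618530273, 45: -19.899999618530273, 50: -19.299999237060547, 55: -19.399999618530273}
```

View pics/g.png

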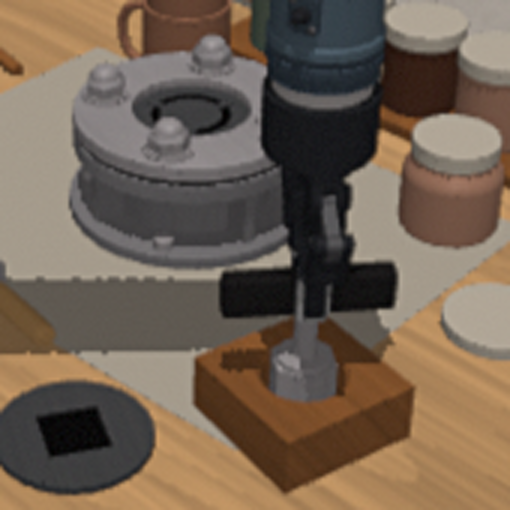

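Request:
carry_out([
  [0,0,-2,0,0,0,255],
  [0,0,-3.7,0,0,0,255],
  [0,0,-3.8,0,0,0,255],
  [0,0,-3.7,0,0,0,255],
])

```text
clock: 5.6
tcp_pos: [486.3, -270.4, 230.0]
tool_rot: [-0.002, 0.318, 0.948, 0.001]
ft_force: [0.6, -1.5, -4.9]
finger_gap: 0.198
gripper_force: 97.8
```

Request:
carry_out([
  [-0.35,3.35,0,0,0,0,255],
  [-0.35,3.35,0,0,0,0,255],
  [-0.35,3.35,0,0,0,0,255],
  [-0.35,3.35,0,0,0,0,255],
  [-0.35,3.35,0,0,0,0,255],
  [-0.35,3.35,0,0,0,0,255],
  [-0.35,3.35,0,0,0,0,255],
  [-0.35,3.35,0,0,0,0,255],
])

```text
clock: 6.27
tcp_pos: [671.4, -72.7, 228.4]
tool_rot: [-0.002, 0.318, 0.948, 0.0]
ft_force: [0.9, -1.6, -3.5]
finger_gap: 0.193
gripper_force: 98.5
```

Request:
carry_out([
  [0,0,1,0,0,0,255],
  [0,0,0,0,0,0,255],
  [0,0,0,0,0,0,255],
  [0,0,0,0,0,0,255],
])

```text
clock: 6.6
tcp_pos: [670.3, -75.0, 219.5]
tool_rot: [-0.001, 0.318, 0.948, -0.0]
ft_force: [0.2, 0.1, -4.8]
finger_gap: 0.196
gripper_force: 99.0
```

```bash
cat > st.py <<'E'
from h import *
s=arm.read_state(); q=s["tool_rot"]
ya=2*np.degrees(np.arctan2(q[2],q[1]))-90
print(round(s["clock"],2),"tcp",s["tcp_pos"].round(1),"y_ang",round(ya,2),"F",s["ft_force"].round(1),"M",s["moment"].round(3),"q6",s["qpos"][5].round(3),"tilt",np.round([q[0],q[3]],4))
def go(x,y):
    d=np.r_[x,y]-s["tcp_pos"][:2]; c,n=np.cos(np.radians(ya)),np.sin(np.radians(ya)); print("tool mm x %.1f y %.1f"%(-n*d[0]+c*d[1],c*d[0]+n*d[1]))
X=[[671.8,-74.5],[696.5,28.7],[593.4,53.4],[568.7,-49.8]]
if __name__=="__main__":
    import sys
    if len(sys.argv)>1: go(*X[int(sys.argv[1])])
E
python3 st.py 0; python3 - <<'E'
from h import *
t=arm.grab_frame("top")[105:225,200:350,::-1];s_=arm.grab_frame("side")[100:220,260:410,::-1]
cv2.imwrite("pics/x0.png",np.hstack([cv2.resize(v,None,fx=2.66,fy=2.66,interpolation=cv2.INTER_CUBIC) for v in(t,s_)]))
E
```

```text
6.6 tcp [670.3 -75.  219.5] y_ang 52.91 F [ 0.2  0.1 -4.8] M [-0.043 -0.015 -0.049] q6 0.442 tilt [-0.0013 -0.0002]
tool mm x -0.9 y 1.3
```

View pics/x0.png

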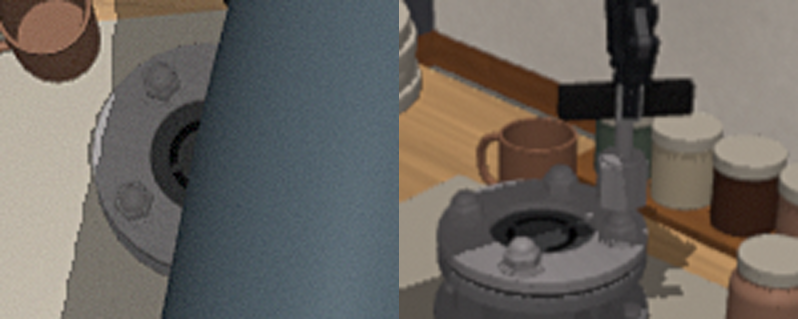

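Request:
carry_out([
  [-0.05,0.1,1,0,0,0,255],
  [0,0,0.8,0,0,0,255],
  [0,0,0.2,0,0,0,255],
  [0,0,0.2,0,0,0,255],
  [0,0,0.2,0,0,0,255],
  [0,0,0,0,0,0,255],
])

```text
clock: 7.2
tcp_pos: [672.2, -74.0, 195.8]
tool_rot: [-0.0, 0.318, 0.948, 0.0]
ft_force: [-0.1, -0.4, -5.2]
finger_gap: 0.193
gripper_force: 99.2
```

```bash
python3 st.py 0
```

```text
7.2 tcp [672.2 -74.  195.8] y_ang 52.95 F [-0.1 -0.4 -5.2] M [ 0.048  0.021 -0.014] q6 0.443 tilt [-0.0003  0.    ]
tool mm x 0.0 y -0.6
```

Request:
carry_out([
  [0,0,0.3,0,0,0,255],
  [0,0,0.3,0,0,0,255],
  [0,0,0.2,0,0,0,255],
  [0,0,0.2,0,0,0,255],
  [0,0,0,0,0,0,255],
])

```text
clock: 7.62
tcp_pos: [673.1, -73.9, 186.6]
tool_rot: [0.001, 0.318, 0.948, 0.0]
ft_force: [1.8, 0.5, -1.5]
finger_gap: 0.192
gripper_force: 99.7
```

```bash
python3 st.py 0
```

```text
7.62 tcp [673.1 -73.9 186.6] y_ang 52.96 F [ 1.8  0.5 -1.5] M [ 0.21  -0.435 -0.09 ] q6 0.443 tilt [0.0008 0.0004]
tool mm x 0.7 y -1.3
```

Request:
carry_out([
  [0,0,0.1,0,0,4,255],
  [0,0,0,0,0,4,255],
  [0,0,0,0,0,4,255],
  [0,0,0,0,0,4,255],
])

```text
clock: 7.95
tcp_pos: [672.6, -73.9, 184.7]
tool_rot: [-0.0, 0.448, 0.894, 0.0]
ft_force: [1.3, -0.2, -4.9]
finger_gap: 0.195
gripper_force: 99.2
```

```bash
python3 st.py 0
```

```text
7.95 tcp [672.6 -73.9 184.7] y_ang 36.77 F [ 1.3 -0.2 -4.9] M [ 0.102 -0.592  0.017] q6 0.726 tilt [-0.0001  0.0001]
tool mm x 0.0 y -1.0
```

Request:
carry_out([
  [0,0,0,0,0,4,255],
  [0,0,0,0,0,4,255],
  [0,0,0,0,0,4,255],
])

```text
clock: 8.2
tcp_pos: [672.9, -74.2, 184.8]
tool_rot: [0.0, 0.539, 0.842, 0.0]
ft_force: [2.3, -0.8, -4.9]
finger_gap: 0.194
gripper_force: 99.2
```

```bash
python3 st.py 0
```

```text
8.2 tcp [672.9 -74.2 184.8] y_ang 24.76 F [ 2.3 -0.8 -4.9] M [-0.079 -0.603  0.012] q6 0.935 tilt [0.0002 0.    ]
tool mm x 0.2 y -1.1
```

Request:
carry_out([
  [0,0,0,0,0,4,255],
  [0,0,0,0,0,4,255],
  [0,0,0,0,0,4,255],
])

```text
clock: 8.45
tcp_pos: [672.8, -74.3, 184.8]
tool_rot: [0.0, 0.624, 0.781, -0.0]
ft_force: [1.6, -0.9, -4.0]
finger_gap: 0.196
gripper_force: 99.2
```

```bash
python3 st.py 0
```

```text
8.45 tcp [672.8 -74.3 184.8] y_ang 12.78 F [ 1.6 -0.9 -4. ] M [-0.119 -0.527  0.121] q6 1.144 tilt [ 0.0003 -0.0001]
tool mm x 0.0 y -1.0
```

Request:
carry_out([
  [0,0,0,0,0,4,255],
])

```text
clock: 8.53
tcp_pos: [672.8, -74.3, 184.8]
tool_rot: [0.0, 0.651, 0.759, -0.0]
ft_force: [1.1, -1.5, -4.1]
finger_gap: 0.199
gripper_force: 99.2
```

```bash
python3 st.py 0
```

```text
8.53 tcp [672.8 -74.3 184.8] y_ang 8.78 F [ 1.1 -1.5 -4.1] M [-0.183 -0.466  0.203] q6 1.214 tilt [ 0.0003 -0.0002]
tool mm x -0.0 y -1.0
```

Request:
carry_out([
  [0,0,0,0,0,4,255],
])

```text
clock: 8.62
tcp_pos: [672.7, -74.3, 184.8]
tool_rot: [0.0, 0.677, 0.736, -0.0]
ft_force: [2.3, -0.2, -3.9]
finger_gap: 0.189
gripper_force: 99.2
```

```bash
python3 st.py 0
```

```text
8.62 tcp [672.7 -74.3 184.8] y_ang 4.78 F [ 2.3 -0.2 -3.9] M [-0.173 -0.46   0.114] q6 1.284 tilt [ 0.0002 -0.0002]
tool mm x -0.1 y -0.9
```

Request:
carry_out([
  [0,0,0,0,0,4,255],
])

```text
clock: 8.7
tcp_pos: [672.7, -74.4, 184.8]
tool_rot: [0.0, 0.702, 0.712, -0.0]
ft_force: [0.9, -0.4, -4.6]
finger_gap: 0.193
gripper_force: 99.2
```

```bash
python3 st.py 0
```

```text
8.7 tcp [672.7 -74.4 184.8] y_ang 0.78 F [ 0.9 -0.4 -4.6] M [-0.178 -0.456  0.15 ] q6 1.354 tilt [ 0.0003 -0.0003]
tool mm x -0.1 y -0.9
```

Request:
carry_out([
  [0,0,0,0,0,-4,255],
  [0,0,0,0,0,-4,255],
  [0,0,-0.6,0,0,0,255],
  [0,0,-1,0,0,0,255],
  [0,0,-1,0,0,0,255],
  [0,0,-1,0,0,-5,255],
  [0,0,0,0,0,-6,255],
  [0,0,0,0,0,-6,255],
])

```text
clock: 9.37
tcp_pos: [672.8, -74.1, 223.3]
tool_rot: [0.001, 0.529, 0.849, 0.0]
ft_force: [-0.3, 0.2, -5.0]
finger_gap: 0.194
gripper_force: 99.3
```

Request:
carry_out([
  [0,0,0,0,0,-6,255],
  [0,0,0,0,0,-6,255],
  [3.73,0.41,0,0,0,0,255],
  [3.73,0.41,0,0,0,0,255],
  [3.73,0.41,0,0,0,0,255],
  [3.73,0.41,0,0,0,0,255],
  [0,0,0,0,0,0,255],
  [0,0,0,0,0,0,255],
])

```text
clock: 10.03
tcp_pos: [592.1, 55.5, 222.4]
tool_rot: [-0.0, 0.438, 0.899, -0.0]
ft_force: [0.6, -0.1, -3.9]
finger_gap: 0.193
gripper_force: 99.3
```

```bash
sed -i 's/^X=.*/X=[[672.4,-74.2],[697.1,29],[594,53.7],[569.3,-49.5]]/' st.py; python3 st.py 2
```

```text
10.03 tcp [592.1  55.5 222.4] y_ang 38.07 F [ 0.6 -0.1 -3.9] M [-0.082 -0.107 -0.002] q6 0.893 tilt [-0.0002 -0.0002]
tool mm x -2.7 y 0.4
```

Request:
carry_out([
  [0,0,1,0,0,0,255],
  [0,0,0.5,0,0,0,255],
  [0,0,0,0,0,0,255],
  [0,0,0,0,0,0,255],
  [0,0,0,0,0,0,255],
])

```text
clock: 10.45
tcp_pos: [593.8, 52.9, 205.9]
tool_rot: [-0.0, 0.439, 0.898, -0.0]
ft_force: [0.6, -0.1, -4.0]
finger_gap: 0.191
gripper_force: 99.5
```

```bash
python3 st.py 2
```

```text
10.45 tcp [593.8  52.9 205.9] y_ang 37.87 F [ 0.6 -0.1 -4. ] M [-0.048 -0.039 -0.08 ] q6 0.892 tilt [-0.0003 -0.0001]
tool mm x 0.5 y 0.6
```

Settled and on target. Lowering gently onto nut 2.

Request:
carry_out([
  [0,0,0.3,0,0,0,255],
  [0,0,0.3,0,0,0,255],
  [0,0,0.3,0,0,0,255],
  [0,0,0.2,0,0,0,255],
  [0,0,0.2,0,0,0,255],
  [0,0,0.1,0,0,0,255],
  [0,0,0,0,0,0,255],
])

```text
clock: 11.03
tcp_pos: [593.8, 53.7, 192.2]
tool_rot: [0.0, 0.439, 0.899, 0.0]
ft_force: [-2.6, -1.3, -5.9]
finger_gap: 0.188
gripper_force: 105.0
```

```bash
python3 st.py 2
```

```text
11.03 tcp [593.8  53.7 192.2] y_ang 37.96 F [-2.6 -1.3 -5.9] M [ 1.129  1.175 -0.014] q6 0.892 tilt [0.0002 0.0001]
tool mm x -0.1 y 0.1
```

Request:
carry_out([
  [0,0,0.2,0,0,0,255],
  [0,0,0,0,0,0,255],
])

```text
clock: 11.2
tcp_pos: [593.7, 53.7, 190.1]
tool_rot: [0.0, 0.439, 0.899, 0.0]
ft_force: [5.0, 1.1, -3.5]
finger_gap: 0.195
gripper_force: 106.0
```

```bash
python3 st.py 2
```

```text
11.2 tcp [593.7  53.7 190.1] y_ang 37.95 F [ 5.   1.1 -3.5] M [-1.205 -1.59   0.019] q6 0.892 tilt [0.0001 0.    ]
tool mm x -0.2 y 0.2
```

Request:
carry_out([
  [0,0,0.2,0,0,0,255],
  [0,0,0.2,0,0,0,255],
  [0,0,0.1,0,0,0,255],
  [0,0,0,0,0,0,255],
])

```text
clock: 11.53
tcp_pos: [593.7, 53.7, 185.1]
tool_rot: [0.0, 0.439, 0.899, 0.0]
ft_force: [0.5, -5.0, -5.1]
finger_gap: 0.193
gripper_force: 107.6
```

```bash
python3 st.py 2
```

```text
11.53 tcp [593.7  53.7 185.1] y_ang 37.95 F [ 0.5 -5.  -5.1] M [ 1.351  0.805 -0.067] q6 0.892 tilt [0.0001 0.    ]
tool mm x -0.2 y 0.2
```

Request:
carry_out([
  [0,0,0,0,0,4,255],
  [0,0,0,0,0,4,255],
  [0,0,0,0,0,4,255],
])

```text
clock: 11.78
tcp_pos: [594.2, 53.5, 185.8]
tool_rot: [0.001, 0.532, 0.847, 0.0]
ft_force: [2.8, 3.2, -1.9]
finger_gap: 0.195
gripper_force: 102.1
```

```bash
python3 st.py 2
```

```text
11.78 tcp [594.2  53.5 185.8] y_ang 25.75 F [ 2.8  3.2 -1.9] M [-1.556 -1.161  0.099] q6 1.105 tilt [0.0007 0.0002]
tool mm x 0.2 y -0.1
```

Request:
carry_out([
  [0,0,0,0,0,4,255],
  [0,0,0,0,0,4,255],
])

```text
clock: 11.95
tcp_pos: [594.2, 53.5, 185.9]
tool_rot: [0.001, 0.59, 0.808, 0.0]
ft_force: [-0.9, -4.2, -2.2]
finger_gap: 0.191
gripper_force: 101.3
```

```bash
python3 st.py 2
```

```text
11.95 tcp [594.2  53.5 185.9] y_ang 17.75 F [-0.9 -4.2 -2.2] M [1.051 0.258 0.11 ] q6 1.245 tilt [0.0007 0.0002]
tool mm x 0.3 y -0.1
```

Request:
carry_out([
  [0,0,0,0,0,4,255],
  [0,0,0,0,0,4,255],
])

```text
clock: 12.12
tcp_pos: [594.1, 53.4, 185.8]
tool_rot: [0.001, 0.644, 0.765, 0.0]
ft_force: [0.1, -2.2, -1.5]
finger_gap: 0.194
gripper_force: 102.8
```

```bash
python3 st.py 2
```

```text
12.12 tcp [594.1  53.4 185.8] y_ang 9.77 F [ 0.1 -2.2 -1.5] M [-0.165 -0.272  0.154] q6 1.384 tilt [0.0007 0.0002]
tool mm x 0.3 y -0.1
```

Request:
carry_out([
  [0,0,0,0,0,4,255],
  [0,0,0,0,0,4,255],
])

```text
clock: 12.28
tcp_pos: [594.0, 53.3, 185.8]
tool_rot: [0.001, 0.696, 0.718, 0.0]
ft_force: [0.1, -2.7, -2.0]
finger_gap: 0.195
gripper_force: 102.8
```

```bash
python3 st.py 2
```

```text
12.28 tcp [594.   53.3 185.8] y_ang 1.77 F [ 0.1 -2.7 -2. ] M [-0.25  -0.168  0.195] q6 1.524 tilt [0.0007 0.0001]
tool mm x 0.4 y -0.0
```

Request:
carry_out([
  [0,0,0,0,0,4,255],
  [0,0,0,0,0,4,255],
])

```text
clock: 12.45
tcp_pos: [593.9, 53.3, 185.9]
tool_rot: [0.001, 0.744, 0.668, 0.0]
ft_force: [0.3, -3.2, -2.1]
finger_gap: 0.191
gripper_force: 102.8
```

```bash
python3 st.py 2
```

```text
12.45 tcp [593.9  53.3 185.9] y_ang -6.23 F [ 0.3 -3.2 -2.1] M [-0.214 -0.059  0.147] q6 1.663 tilt [0.0007 0.0001]
tool mm x 0.4 y 0.0
```

Request:
carry_out([
  [0,0,0,0,0,-4,255],
  [0,0,0,0,0,-4,255],
  [0,0,-0.6,0,0,0,255],
  [0,0,-1,0,0,0,255],
  [0,0,-1,0,0,0,255],
  [0,0,-1,0,0,-7,255],
  [0,0,0,0,0,-7,255],
  [0,0,0,0,0,-7,255],
])

```text
clock: 13.12
tcp_pos: [594.4, 53.9, 223.6]
tool_rot: [0.001, 0.55, 0.835, 0.001]
ft_force: [-0.1, -1.2, -5.5]
finger_gap: 0.195
gripper_force: 103.3
```

Request:
carry_out([
  [0,0,0,0,0,-7,255],
  [0,0,0,0,0,-7,255],
  [0,0,0,0,0,-7,255],
  [0,0,0,0,0,-7,255],
  [0,0,0,0,0,-7,255],
  [0,0,0,0,0,-7,255],
  [-3.46,0.72,0,0,0,0,255],
  [-3.46,0.72,0,0,0,0,255],
])

```text
clock: 13.78
tcp_pos: [660.2, 38.2, 221.9]
tool_rot: [-0.002, 0.217, 0.976, -0.0]
ft_force: [1.8, 0.2, -3.9]
finger_gap: 0.194
gripper_force: 103.1
```

Request:
carry_out([
  [-3.46,0.72,0,0,0,0,255],
  [0,0,0.6,0,0,0,255],
  [0,0,0.6,0,0,0,255],
  [0,0,0,0,0,0,255],
  [0,0,0,0,0,0,255],
  [0,0,0,0,0,0,255],
  [0,0,0,0,0,0,255],
])

```text
clock: 14.37
tcp_pos: [696.1, 29.8, 210.9]
tool_rot: [0.001, 0.217, 0.976, 0.0]
ft_force: [-0.7, 0.3, -4.4]
finger_gap: 0.195
gripper_force: 103.1
```

```bash
python3 st.py 1
```

```text
14.37 tcp [696.1  29.8 210.9] y_ang 64.97 F [-0.7  0.3 -4.4] M [ 0.036  0.006 -0.03 ] q6 0.388 tilt [0.0006 0.0002]
tool mm x -1.3 y -0.2
```

Request:
carry_out([
  [-0.1,0,0.6,0,0,0,255],
  [0,0,0.5,0,0,0,255],
  [0,0,0.3,0,0,0,255],
  [0,0,0.3,0,0,0,255],
  [0,0,0.3,0,0,0,255],
  [0,0,0,0,0,0,255],
  [0,0,0,0,0,0,255],
])

```text
clock: 14.95
tcp_pos: [697.8, 28.9, 189.1]
tool_rot: [-0.0, 0.217, 0.976, 0.0]
ft_force: [-5.2, -0.6, -5.2]
finger_gap: 0.199
gripper_force: 110.9
```

```bash
python3 st.py 1
```

```text
14.95 tcp [697.8  28.9 189.1] y_ang 64.95 F [-5.2 -0.6 -5.2] M [0.813 2.473 0.01 ] q6 0.388 tilt [-0.  0.]
tool mm x 0.6 y -0.2
```

Request:
carry_out([
  [0.05,0,0.2,0,0,0,255],
  [0,0,0.2,0,0,0,255],
  [0,0,0,0,0,0,255],
])

```text
clock: 15.2
tcp_pos: [697.5, 29.2, 185.0]
tool_rot: [0.0, 0.217, 0.976, 0.0]
ft_force: [3.8, 2.0, -5.6]
finger_gap: 0.197
gripper_force: 108.9
```

```bash
python3 st.py 1
```

```text
15.2 tcp [697.5  29.2 185. ] y_ang 64.95 F [ 3.8  2.  -5.6] M [-0.431 -2.463 -0.089] q6 0.388 tilt [0.0001 0.0001]
tool mm x 0.2 y -0.3
```

Request:
carry_out([
  [0,0,0,0,0,4,255],
  [0,0,0,0,0,4,255],
  [0,0,0,0,0,4,255],
])

```text
clock: 15.45
tcp_pos: [697.8, 29.0, 186.1]
tool_rot: [0.001, 0.319, 0.948, 0.0]
ft_force: [-5.7, -1.9, -2.2]
finger_gap: 0.192
gripper_force: 110.1
```

```bash
python3 st.py 1
```

```text
15.45 tcp [697.8  29.  186.1] y_ang 52.76 F [-5.7 -1.9 -2.2] M [1.049e+00 2.294e+00 1.000e-03] q6 0.601 tilt [0.0008 0.0002]
tool mm x 0.5 y -0.4
```

Request:
carry_out([
  [0,0,0,0,0,4,255],
  [0,0,0,0,0,4,255],
])

```text
clock: 15.62
tcp_pos: [697.7, 28.9, 186.3]
tool_rot: [0.001, 0.385, 0.923, 0.0]
ft_force: [-4.5, -2.8, -1.2]
finger_gap: 0.194
gripper_force: 107.8
```

```bash
python3 st.py 1
```

```text
15.62 tcp [697.7  28.9 186.3] y_ang 44.77 F [-4.5 -2.8 -1.2] M [1.145 2.062 0.203] q6 0.74 tilt [0.0009 0.0001]
tool mm x 0.5 y -0.3
```

Request:
carry_out([
  [0,0,0,0,0,4,255],
  [0,0,0,0,0,4,255],
])

```text
clock: 15.78
tcp_pos: [697.6, 28.8, 186.2]
tool_rot: [0.001, 0.448, 0.894, -0.0]
ft_force: [4.3, 1.3, -0.9]
finger_gap: 0.193
gripper_force: 104.8
```

```bash
python3 st.py 1
```

```text
15.78 tcp [697.6  28.8 186.2] y_ang 36.78 F [ 4.3  1.3 -0.9] M [-1.272 -1.565  0.152] q6 0.88 tilt [ 0.0008 -0.    ]
tool mm x 0.4 y -0.3
```

Request:
carry_out([
  [0,0,0,0,0,4,255],
  [0,0,0,0,0,4,255],
])

```text
clock: 15.95
tcp_pos: [697.5, 28.8, 186.3]
tool_rot: [0.001, 0.509, 0.861, -0.0]
ft_force: [-1.4, -3.7, -1.2]
finger_gap: 0.191
gripper_force: 103.3
```

```bash
python3 st.py 1
```

```text
15.95 tcp [697.5  28.8 186.3] y_ang 28.77 F [-1.4 -3.7 -1.2] M [0.59  0.661 0.177] q6 1.019 tilt [ 0.0007 -0.0001]
tool mm x 0.4 y -0.2
```

Request:
carry_out([
  [0,0,0,0,0,4,255],
  [0,0,0,0,0,4,255],
])

```text
clock: 16.12
tcp_pos: [697.4, 28.7, 186.3]
tool_rot: [0.001, 0.568, 0.823, -0.0]
ft_force: [-0.4, -0.3, -0.7]
finger_gap: 0.196
gripper_force: 103.6
```

```bash
python3 st.py 1
```

```text
16.12 tcp [697.4  28.7 186.3] y_ang 20.77 F [-0.4 -0.3 -0.7] M [-0.425 -0.19   0.171] q6 1.159 tilt [ 0.0007 -0.0002]
tool mm x 0.4 y -0.1
```

Request:
carry_out([
  [0,0,0,0,0,-4,255],
  [0,0,0,0,0,-4,255],
  [0,0,-0.6,0,0,0,255],
  [0,0,-1,0,0,0,255],
  [0,0,-1,0,0,0,255],
  [0,0,-1,0,0,-6,255],
  [0,0,0,0,0,-6,255],
  [0.6,-3.71,0,0,0,0,255],
])

```text
clock: 16.78
tcp_pos: [670.4, 12.1, 219.1]
tool_rot: [0.001, 0.413, 0.911, 0.002]
ft_force: [2.8, -0.6, -5.4]
finger_gap: 0.193
gripper_force: 103.6
```

Request:
carry_out([
  [0.6,-3.71,0,0,0,0,255],
  [0.6,-3.71,0,0,0,0,255],
  [0.6,-3.71,0,0,0,0,255],
  [0,0,0.6,0,0,0,255],
  [0,0,0.6,0,0,0,255],
  [0,0,0,0,0,0,255],
  [0,0,0,0,0,0,255],
  [0,0,0,0,0,0,255],
])

```text
clock: 17.45
tcp_pos: [570.7, -49.6, 209.6]
tool_rot: [0.0, 0.415, 0.91, 0.0]
ft_force: [0.3, 0.4, -4.5]
finger_gap: 0.195
gripper_force: 103.5
```

```bash
python3 st.py 3
```

```text
17.45 tcp [570.7 -49.6 209.6] y_ang 40.98 F [ 0.3  0.4 -4.5] M [ 0.001 -0.017 -0.029] q6 0.658 tilt [0.0004 0.0002]
tool mm x 1.0 y -1.0
```

Request:
carry_out([
  [0.05,-0.05,0.6,0,0,0,255],
  [0,0,0.5,0,0,0,255],
  [0,0,0.2,0,0,0,255],
  [0,0,0.2,0,0,0,255],
  [0,0,0.2,0,0,0,255],
  [0,0,0.2,0,0,0,255],
  [0,0,0,0,0,0,255],
])

```text
clock: 18.03
tcp_pos: [569.3, -49.9, 190.2]
tool_rot: [0.0, 0.415, 0.91, 0.0]
ft_force: [-0.2, 1.1, -5.3]
finger_gap: 0.194
gripper_force: 106.2
```

```bash
python3 st.py 3
```

```text
18.03 tcp [569.3 -49.9 190.2] y_ang 40.95 F [-0.2  1.1 -5.3] M [ 0.268  0.046 -0.125] q6 0.657 tilt [0.0005 0.0004]
tool mm x 0.3 y 0.3
```

Request:
carry_out([
  [0,0,0.2,0,0,0,255],
  [0,0,0.2,0,0,0,255],
  [0,0,0,0,0,0,255],
])

```text
clock: 18.28
tcp_pos: [568.9, -50.0, 185.9]
tool_rot: [0.0, 0.415, 0.91, 0.0]
ft_force: [-3.0, -1.3, -5.4]
finger_gap: 0.193
gripper_force: 107.0
```

```bash
python3 st.py 3
```

```text
18.28 tcp [568.9 -50.  185.9] y_ang 40.95 F [-3.  -1.3 -5.4] M [ 1.115  1.071 -0.034] q6 0.657 tilt [0.0001 0.0001]
tool mm x 0.1 y 0.7
```

Request:
carry_out([
  [0,0,0,0,0,4,255],
  [0,0,0,0,0,4,255],
  [0,0,0,0,0,4,255],
])

```text
clock: 18.53
tcp_pos: [569.5, -50.0, 186.7]
tool_rot: [0.001, 0.509, 0.861, 0.0]
ft_force: [-0.5, -2.7, -3.6]
finger_gap: 0.199
gripper_force: 105.2
```

```bash
python3 st.py 3
```

```text
18.53 tcp [569.5 -50.  186.7] y_ang 28.76 F [-0.5 -2.7 -3.6] M [1.38  0.7   0.147] q6 0.87 tilt [0.0008 0.0004]
tool mm x 0.6 y 0.1
```

Request:
carry_out([
  [0,0,0,0,0,4,255],
  [0,0,0,0,0,4,255],
])

```text
clock: 18.7
tcp_pos: [569.4, -50.1, 186.9]
tool_rot: [0.001, 0.568, 0.823, 0.0]
ft_force: [5.8, 3.7, -2.9]
finger_gap: 0.193
gripper_force: 105.1
```

```bash
python3 st.py 3
```

```text
18.7 tcp [569.4 -50.1 186.9] y_ang 20.76 F [ 5.8  3.7 -2.9] M [-1.61  -1.441 -0.047] q6 1.01 tilt [0.0007 0.0004]
tool mm x 0.6 y 0.1
```

Request:
carry_out([
  [0,0,0,0,0,4,255],
  [0,0,0,0,0,4,255],
])

```text
clock: 18.87
tcp_pos: [569.3, -50.1, 186.9]
tool_rot: [0.001, 0.624, 0.781, 0.0]
ft_force: [-0.6, -2.4, -3.9]
finger_gap: 0.194
gripper_force: 105.2
```

```bash
python3 st.py 3
```

```text
18.87 tcp [569.3 -50.1 186.9] y_ang 12.76 F [-0.6 -2.4 -3.9] M [1.423 0.209 0.079] q6 1.149 tilt [0.0007 0.0004]
tool mm x 0.6 y 0.1
```

Request:
carry_out([
  [0,0,0,0,0,4,255],
  [0,0,0,0,0,4,255],
])

```text
clock: 19.03
tcp_pos: [569.2, -50.2, 186.8]
tool_rot: [0.001, 0.677, 0.736, 0.0]
ft_force: [0.6, -5.5, -1.6]
finger_gap: 0.191
gripper_force: 104.8
```

```bash
python3 st.py 3
```

```text
19.03 tcp [569.2 -50.2 186.8] y_ang 4.76 F [ 0.6 -5.5 -1.6] M [ 1.11  -0.182  0.113] q6 1.289 tilt [0.0006 0.0002]
tool mm x 0.7 y 0.2
```

Request:
carry_out([
  [0,0,0,0,0,4,255],
])

```text
clock: 19.12
tcp_pos: [569.1, -50.2, 186.8]
tool_rot: [0.001, 0.702, 0.712, 0.0]
ft_force: [1.8, -4.9, -1.6]
finger_gap: 0.192
gripper_force: 104.6
```

```bash
python3 st.py 3
```

```text
19.12 tcp [569.1 -50.2 186.8] y_ang 0.76 F [ 1.8 -4.9 -1.6] M [ 0.705 -0.403  0.083] q6 1.359 tilt [0.0006 0.0001]
tool mm x 0.7 y 0.2
```

Request:
carry_out([
  [0,0,0,0,0,4,255],
])

```text
clock: 19.2
tcp_pos: [569.0, -50.2, 186.8]
tool_rot: [0.001, 0.727, 0.687, 0.0]
ft_force: [0.8, -4.9, -2.3]
finger_gap: 0.196
gripper_force: 104.6
```

```bash
python3 st.py 3
```

```text
19.2 tcp [569.  -50.2 186.8] y_ang -3.24 F [ 0.8 -4.9 -2.3] M [ 0.517 -0.453  0.082] q6 1.429 tilt [0.0005 0.0001]
tool mm x 0.8 y 0.2
```

Request:
carry_out([
  [0,0,0,0,0,4,255],
])

```text
clock: 19.28
tcp_pos: [569.0, -50.2, 186.7]
tool_rot: [0.0, 0.75, 0.661, 0.0]
ft_force: [0.6, -5.2, -1.3]
finger_gap: 0.195
gripper_force: 104.8
```

```bash
python3 st.py 3
```

```text
19.28 tcp [569.  -50.2 186.7] y_ang -7.24 F [ 0.6 -5.2 -1.3] M [ 0.789 -0.461  0.167] q6 1.498 tilt [0.0005 0.0001]
tool mm x 0.8 y 0.2
```

Request:
carry_out([
  [0,0,0,0,0,1,255],
])

```text
clock: 19.37
tcp_pos: [568.9, -50.2, 186.7]
tool_rot: [0.0, 0.756, 0.655, 0.0]
ft_force: [0.5, 1.6, -1.4]
finger_gap: 0.189
gripper_force: 102.2
```

```bash
python3 st.py 3
```

```text
19.37 tcp [568.9 -50.2 186.7] y_ang -8.15 F [ 0.5  1.6 -1.4] M [-1.328 -0.286  0.123] q6 1.514 tilt [0.0004 0.    ]
tool mm x 0.8 y 0.3
```

Request:
carry_out([
  [0,0,0,0,0,1,255],
])

```text
clock: 19.45
tcp_pos: [568.9, -50.1, 186.6]
tool_rot: [0.0, 0.761, 0.649, 0.0]
ft_force: [1.4, -1.1, -2.8]
finger_gap: 0.196
gripper_force: 103.1
```

```bash
python3 st.py 3
```

```text
19.45 tcp [568.9 -50.1 186.6] y_ang -9.03 F [ 1.4 -1.1 -2.8] M [ 0.162 -0.349  0.108] q6 1.53 tilt [0.0003 0.0001]
tool mm x 0.7 y 0.3
```

Request:
carry_out([
  [0,0,0,0,0,1,255],
])

```text
clock: 19.53
tcp_pos: [568.9, -50.2, 186.6]
tool_rot: [0.0, 0.766, 0.642, 0.0]
ft_force: [0.5, -2.9, -0.8]
finger_gap: 0.191
gripper_force: 103.3
```

```bash
python3 st.py 3
```

```text
19.53 tcp [568.9 -50.2 186.6] y_ang -10.06 F [ 0.5 -2.9 -0.8] M [ 0.053 -0.479  0.193] q6 1.547 tilt [0.0004 0.0001]
tool mm x 0.7 y 0.3
```

All four nuts have bitten. I'm still on nut 3, so the second pass starts here, with its opposite next.

Request:
carry_out([
  [0,0,0,0,0,4,255],
  [0,0,0,0,0,4,255],
  [0,0,0,0,0,4,255],
])

```text
clock: 19.78
tcp_pos: [568.7, -50.1, 186.6]
tool_rot: [0.0, 0.83, 0.558, -0.0]
ft_force: [0.2, -1.2, -0.8]
finger_gap: 0.195
gripper_force: 103.2
```

```bash
python3 st.py 3
```

```text
19.78 tcp [568.7 -50.1 186.6] y_ang -22.22 F [ 0.2 -1.2 -0.8] M [-0.552 -0.067  0.169] q6 1.76 tilt [ 0.0002 -0.    ]
tool mm x 0.8 y 0.3
```

Request:
carry_out([
  [0,0,0,0,0,2,255],
])

```text
clock: 19.87
tcp_pos: [568.7, -50.1, 186.6]
tool_rot: [0.0, 0.84, 0.543, 0.0]
ft_force: [0.8, 1.0, -0.7]
finger_gap: 0.193
gripper_force: 103.1
```

```bash
python3 st.py 3
```

```text
19.87 tcp [568.7 -50.1 186.6] y_ang -24.19 F [ 0.8  1.  -0.7] M [-0.21  -0.114  0.154] q6 1.794 tilt [0.0001 0.    ]
tool mm x 0.8 y 0.3
```

Request:
carry_out([
  [0,0,0,0,0,2,255],
])

```text
clock: 19.95
tcp_pos: [568.6, -50.1, 186.6]
tool_rot: [0.0, 0.849, 0.529, -0.0]
ft_force: [0.5, -3.0, -0.7]
finger_gap: 0.196
gripper_force: 103.2
```

```bash
python3 st.py 3
```

```text
19.95 tcp [568.6 -50.1 186.6] y_ang -26.12 F [ 0.5 -3.  -0.7] M [ 0.022 -0.271  0.055] q6 1.828 tilt [ 0.0002 -0.0001]
tool mm x 0.8 y 0.3
```

Request:
carry_out([
  [0,0,0,0,0,2,255],
])

```text
clock: 20.03
tcp_pos: [568.6, -50.0, 186.6]
tool_rot: [0.0, 0.858, 0.514, -0.0]
ft_force: [0.6, 1.9, -0.6]
finger_gap: 0.194
gripper_force: 103.0
```

```bash
python3 st.py 3
```

```text
20.03 tcp [568.6 -50.  186.6] y_ang -28.12 F [ 0.6  1.9 -0.6] M [-0.486  0.095  0.16 ] q6 1.863 tilt [ 0.0001 -0.    ]
tool mm x 0.8 y 0.3
```

Request:
carry_out([
  [0,0,0,0,0,2,255],
])

```text
clock: 20.12
tcp_pos: [568.6, -50.1, 186.6]
tool_rot: [0.0, 0.867, 0.499, -0.0]
ft_force: [-1.1, -2.0, 0.6]
finger_gap: 0.194
gripper_force: 103.0
```

```bash
python3 st.py
```

```text
20.12 tcp [568.6 -50.1 186.6] y_ang -30.12 F [-1.1 -2.   0.6] M [ 0.013 -0.255  0.172] q6 1.898 tilt [ 0.0001 -0.0001]
```

Request:
carry_out([
  [0,0,0,0,0,2,255],
])

```text
clock: 20.2
tcp_pos: [568.6, -50.0, 186.6]
tool_rot: [0.0, 0.875, 0.484, -0.0]
ft_force: [1.2, 0.4, -0.4]
finger_gap: 0.196
gripper_force: 102.9
```

```bash
python3 st.py
```

```text
20.2 tcp [568.6 -50.  186.6] y_ang -32.12 F [ 1.2  0.4 -0.4] M [-0.135 -0.182  0.148] q6 1.933 tilt [ 0.0001 -0.    ]
```

Request:
carry_out([
  [0,0,0,0,0,2,255],
])

```text
clock: 20.28
tcp_pos: [568.5, -50.0, 186.5]
tool_rot: [0.0, 0.883, 0.469, -0.0]
ft_force: [-0.0, 0.6, -0.1]
finger_gap: 0.192
gripper_force: 102.9
```

```bash
python3 st.py
```

```text
20.28 tcp [568.5 -50.  186.5] y_ang -34.12 F [-0.   0.6 -0.1] M [-0.717  0.413  0.147] q6 1.968 tilt [ 0.0001 -0.0002]
```

Request:
carry_out([
  [0,0,0,0,0,2,255],
])

```text
clock: 20.37
tcp_pos: [568.5, -50.0, 186.6]
tool_rot: [0.0, 0.891, 0.453, -0.0]
ft_force: [1.8, -3.3, -1.1]
finger_gap: 0.193
gripper_force: 102.7
```

```bash
python3 st.py
```

```text
20.37 tcp [568.5 -50.  186.6] y_ang -36.12 F [ 1.8 -3.3 -1.1] M [ 0.698 -0.908  0.148] q6 2.002 tilt [ 0.     -0.0001]
```

Request:
carry_out([
  [0,0,0,0,0,2.5,255],
])

```text
clock: 20.45
tcp_pos: [568.5, -50.0, 186.6]
tool_rot: [-0.0, 0.901, 0.433, -0.0]
ft_force: [1.5, 1.5, -1.2]
finger_gap: 0.197
gripper_force: 102.5
```

```bash
python3 st.py
```

```text
20.45 tcp [568.5 -50.  186.6] y_ang -38.63 F [ 1.5  1.5 -1.2] M [-0.356  0.114  0.159] q6 2.046 tilt [-0.     -0.0001]
```

Request:
carry_out([
  [0,0,0,0,0,2.5,255],
])

```text
clock: 20.53
tcp_pos: [568.4, -50.0, 186.5]
tool_rot: [-0.0, 0.91, 0.414, -0.0]
ft_force: [-0.8, 3.6, -0.9]
finger_gap: 0.192
gripper_force: 102.3
```

```bash
python3 st.py
```

```text
20.53 tcp [568.4 -50.  186.5] y_ang -41.14 F [-0.8  3.6 -0.9] M [-1.007  0.965  0.122] q6 2.09 tilt [-0.0001 -0.0002]
```

Request:
carry_out([
  [0,0,0,0,0,2.5,255],
])

```text
clock: 20.62
tcp_pos: [568.4, -50.0, 186.4]
tool_rot: [-0.0, 0.919, 0.394, -0.0]
ft_force: [-1.6, -0.5, -0.8]
finger_gap: 0.19
gripper_force: 102.3
```

```bash
python3 st.py
```

```text
20.62 tcp [568.4 -50.  186.4] y_ang -43.65 F [-1.6 -0.5 -0.8] M [-0.727  0.747  0.129] q6 2.134 tilt [-0.0001 -0.0002]
```

Request:
carry_out([
  [0,0,0,0,0,2.5,255],
])

```text
clock: 20.7
tcp_pos: [568.4, -50.0, 186.4]
tool_rot: [-0.0, 0.928, 0.373, -0.0]
ft_force: [0.0, -5.0, -1.4]
finger_gap: 0.194
gripper_force: 103.1
```

```bash
python3 st.py
```

```text
20.7 tcp [568.4 -50.  186.4] y_ang -46.14 F [ 0.  -5.  -1.4] M [ 0.585 -0.84   0.222] q6 2.177 tilt [-0.0001 -0.0003]
```

Request:
carry_out([
  [0,0,0,0,0,2,255],
])

```text
clock: 20.78
tcp_pos: [568.4, -49.9, 186.3]
tool_rot: [-0.0, 0.934, 0.357, -0.0]
ft_force: [2.0, 0.9, -1.7]
finger_gap: 0.194
gripper_force: 103.5
```

```bash
python3 st.py
```

```text
20.78 tcp [568.4 -49.9 186.3] y_ang -48.14 F [ 2.   0.9 -1.7] M [-0.196 -0.282  0.147] q6 2.212 tilt [-0.0002 -0.0002]
```

Request:
carry_out([
  [0,0,0,0,0,2,255],
])

```text
clock: 20.87
tcp_pos: [568.3, -49.9, 186.3]
tool_rot: [-0.0, 0.94, 0.341, -0.0]
ft_force: [-0.7, -0.6, -0.9]
finger_gap: 0.194
gripper_force: 104.0
```

```bash
python3 st.py
```

```text
20.87 tcp [568.3 -49.9 186.3] y_ang -50.12 F [-0.7 -0.6 -0.9] M [-0.381  0.579  0.149] q6 2.247 tilt [-0.0002 -0.0003]
```

Request:
carry_out([
  [0,0,0,0,0,2,255],
])

```text
clock: 20.95
tcp_pos: [568.3, -49.8, 186.3]
tool_rot: [-0.0, 0.946, 0.325, -0.0]
ft_force: [2.6, -0.6, -1.3]
finger_gap: 0.195
gripper_force: 104.3
```

```bash
python3 st.py
```

```text
20.95 tcp [568.3 -49.8 186.3] y_ang -52.12 F [ 2.6 -0.6 -1.3] M [ 0.21  -0.952  0.099] q6 2.282 tilt [-0.0003 -0.0003]
```

Request:
carry_out([
  [0,0,0,0,0,2,255],
])

```text
clock: 21.03
tcp_pos: [568.3, -49.8, 186.2]
tool_rot: [-0.0, 0.951, 0.308, -0.0]
ft_force: [-2.5, -0.5, -2.1]
finger_gap: 0.199
gripper_force: 104.7
```

```bash
python3 st.py
```

```text
21.03 tcp [568.3 -49.8 186.2] y_ang -54.11 F [-2.5 -0.5 -2.1] M [-0.294  0.658  0.174] q6 2.317 tilt [-0.0002 -0.0004]
```

Request:
carry_out([
  [0,0,0,0,0,2,255],
])

```text
clock: 21.12
tcp_pos: [568.3, -49.8, 186.2]
tool_rot: [-0.0, 0.957, 0.291, -0.0]
ft_force: [3.2, 1.6, -1.3]
finger_gap: 0.19
gripper_force: 104.9
```

```bash
python3 st.py
```

```text
21.12 tcp [568.3 -49.8 186.2] y_ang -56.12 F [ 3.2  1.6 -1.3] M [-0.107 -0.591  0.161] q6 2.351 tilt [-0.0003 -0.0003]
```

Request:
carry_out([
  [0,0,0,0,0,2,255],
])

```text
clock: 21.2
tcp_pos: [568.2, -49.8, 186.2]
tool_rot: [-0.0, 0.962, 0.275, -0.0]
ft_force: [-0.7, -3.5, -1.3]
finger_gap: 0.192
gripper_force: 105.3
```

```bash
python3 st.py
```

```text
21.2 tcp [568.2 -49.8 186.2] y_ang -58.11 F [-0.7 -3.5 -1.3] M [ 0.348 -0.177  0.149] q6 2.386 tilt [-0.0003 -0.0004]
```

```bash
python3 - <<'E'
from h import *
save("side","x3.png",(255,90,375,225),4.4)
print(arm.read_state()["joint_torque"].round(3))
E
```

```text
[ -0.058 -47.176  27.006   0.19    0.053   0.225]
```

View pics/x3.png

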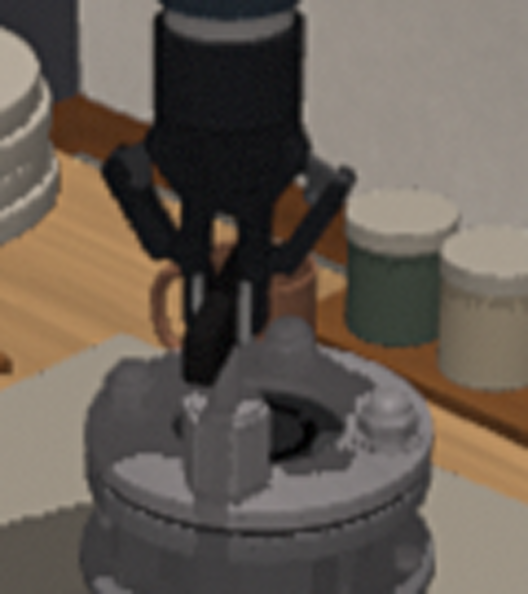

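The socket is well down over the near nut, at crop (228,450). Joint 6's torque is a cleaner signal, at 0.225 N m against a 0.2 N m drag, so I'll use that.

```bash
cat > t.py <<'E'
from plant import arm; import numpy as np
s=arm.read_state(); q=s["tool_rot"]
print("t6",s["joint_torque"][5].round(3),"y",(2*np.degrees(np.arctan2(q[2],q[1]))-90).round(2),"z",s["tcp_pos"][2].round(1),"Mz",s["moment"][2].round(2),"q6",s["qpos"][5].round(3))
E
python3 t.py
```

```text
t6 0.225 y -58.18 z 186.2 Mz 0.11 q6 2.387
```

Request:
carry_out([
  [0,0,0,0,0,2,255],
])

```text
clock: 21.33
tcp_pos: [568.3, -49.8, 186.2]
tool_rot: [-0.0, 0.966, 0.259, -0.0]
ft_force: [-3.2, 1.5, -2.9]
finger_gap: 0.192
gripper_force: 107.6
```

```bash
python3 t.py
```

```text
t6 -0.336 y -60.03 z 186.2 Mz 0.22 q6 2.42
```

Request:
carry_out([
  [0,0,0,0,0,2,255],
])

```text
clock: 21.42
tcp_pos: [568.2, -49.7, 186.1]
tool_rot: [-0.0, 0.97, 0.241, -0.0]
ft_force: [2.1, 3.1, -1.3]
finger_gap: 0.193
gripper_force: 108.1
```

```bash
python3 t.py
```

```text
t6 -0.2 y -62.08 z 186.1 Mz 0.14 q6 2.456
```

Request:
carry_out([
  [0,0,0,0,0,2,255],
  [0,0,0,0,0,0,255],
])

```text
clock: 21.58
tcp_pos: [568.2, -49.7, 186.1]
tool_rot: [-0.0, 0.974, 0.225, -0.0]
ft_force: [-2.4, -2.8, -0.2]
finger_gap: 0.193
gripper_force: 110.4
```

```bash
python3 t.py
```

```text
t6 0.37 y -64.02 z 186.1 Mz 0.15 q6 2.49
```

Request:
carry_out([
  [0,0,0,0,0,2,255],
  [0,0,0,0,0,0,255],
])

```text
clock: 21.75
tcp_pos: [568.2, -49.7, 186.1]
tool_rot: [-0.0, 0.978, 0.208, -0.0]
ft_force: [-0.3, 5.5, -1.8]
finger_gap: 0.194
gripper_force: 111.3
```

```bash
python3 t.py
```

```text
t6 0.348 y -66.0 z 186.1 Mz 0.16 q6 2.524
```

Request:
carry_out([
  [0,0,0,0,0,0,255],
  [0,0,0,0,0,0,255],
  [0,0,0,0,0,0,255],
])

```text
clock: 22.0
tcp_pos: [568.2, -49.7, 186.0]
tool_rot: [-0.0, 0.978, 0.208, -0.0]
ft_force: [-4.8, 1.9, -3.5]
finger_gap: 0.192
gripper_force: 110.4
```

```bash
python3 t.py;  python3 - <<'E'
from h import *
for i in range(4):
    arm.grab_frame("top"); s=arm.read_state(); print(s["joint_torque"].round(3),s["moment"].round(3),s["ft_force"].round(1),round(s["gripper_force"],1))
E
```

```text
t6 0.128 y -66.0 z 186.0 Mz 0.16 q6 2.524
[ -0.639 -47.613  28.023  -0.568  -0.29    0.127] [ 0.846 -0.062  0.046] [-2.7 -2.  -0.6] 109.5
[ -0.688 -47.656  28.107  -0.636  -0.307   0.126] [ 1.248 -1.67   0.1  ] [ 2.  -3.5 -3.4] 109.7
[ -0.728 -47.708  28.198  -0.7    -0.335   0.126] [ 0.711 -1.446  0.097] [ 2.8 -0.8 -2.1] 109.4
[ -0.767 -47.742  28.281  -0.755  -0.369   0.129] [ 0.172 -0.025  0.203] [ 1.8  2.8 -2.2] 108.9
```

Request:
carry_out([
  [0,0,0,0,0,2,255],
  [0,0,0,0,0,0,255],
  [0,0,0,0,0,0,255],
])

```text
clock: 22.45
tcp_pos: [568.4, -49.8, 186.2]
tool_rot: [-0.0, 0.982, 0.191, -0.0]
ft_force: [1.5, 0.4, -1.7]
finger_gap: 0.195
gripper_force: 108.2
```

```bash
python3 t.py;  python3 - <<'E'
from h import *
for i in range(3):
    arm.grab_frame("top"); s=arm.read_state(); print(s["joint_torque"].round(3),s["moment"].round(3),s["ft_force"].round(1),round(s["gripper_force"],1))
E
```

```text
t6 0.333 y -67.98 z 186.2 Mz 0.36 q6 2.559
[ -1.062 -47.565  28.446  -1.05   -0.426   0.319] [0.262 0.286 0.314] [ 1.  3. -2.] 107.8
[ -1.101 -47.545  28.49   -1.1    -0.455   0.318] [-0.374  1.699  0.398] [-1.7  4.5 -3. ] 108.2
[ -1.14  -47.58   28.567  -1.143  -0.476   0.325] [-0.289  2.545  0.406] [-4.5  4.4 -3.1] 108.3
```

Request:
carry_out([
  [0,0,0,0,0,0.8,255],
  [0,0,0,0,0,0,255],
  [0,0,0,0,0,0,255],
])

```text
clock: 22.85
tcp_pos: [568.5, -49.8, 186.2]
tool_rot: [-0.0, 0.983, 0.184, -0.0]
ft_force: [-6.3, 3.4, -2.5]
finger_gap: 0.196
gripper_force: 108.0
```

```bash
cat > m.py <<'E'
from h import *
M=[]
for i in range(3):
    arm.grab_frame("top"); s=arm.read_state(); M.append([s["joint_torque"][5],s["moment"][2]])
q=s["tool_rot"];print("t6,Mz",np.round(np.mean(M,0),3),"y",(2*np.degrees(np.arctan2(q[2],q[1]))-90).round(2),"tcp",s["tcp_pos"].round(1),"F",s["ft_force"].round(1))
E
python3 m.py
```

```text
t6,Mz [0.464 0.453] y -68.84 tcp [568.5 -49.8 186.2] F [ 0.   2.9 -1.1]
```

Nut 3 is home: holding torque rises to 0.46 N m, well above the drag and under the limit. Next is its opposite, nut 1.

Request:
carry_out([
  [0,0,0,0,0,-5.5,255],
  [0,0,0,0,0,-5.5,255],
  [0,0,-0.6,0,0,0,255],
  [0,0,-1,0,0,0,255],
  [0,0,-1,0,0,0,255],
  [0,0,-1,0,0,-7,255],
  [0,0,0,0,0,-7,255],
  [0,0,0,0,0,-7,255],
])

```text
clock: 23.67
tcp_pos: [570.4, -50.6, 224.9]
tool_rot: [0.002, 0.893, 0.449, 0.002]
ft_force: [-0.4, -0.3, -4.8]
finger_gap: 0.197
gripper_force: 105.8
```

Request:
carry_out([
  [0,0,0,0,0,-7,255],
  [0,0,0,0,0,-7,255],
  [0,0,0,0,0,-7,255],
  [0,0,0,0,0,-7,255],
  [0,0,0,0,0,-7,255],
  [0,0,0,0,0,-7,255],
  [0,0,0,0,0,-7,255],
  [0,0,0,0,0,-7,255],
])

```text
clock: 24.33
tcp_pos: [569.7, -50.5, 223.9]
tool_rot: [0.001, 0.578, 0.816, 0.0]
ft_force: [0.2, 0.4, -3.9]
finger_gap: 0.193
gripper_force: 105.8
```

Request:
carry_out([
  [0,0,0,0,0,-7,255],
  [0,0,0,0,0,-3.2,255],
  [0.13,3.77,0,0,0,0,255],
  [0.13,3.77,0,0,0,0,255],
  [0.13,3.77,0,0,0,0,255],
  [0.13,3.77,0,0,0,0,255],
  [0,0,0.6,0,0,0,255],
  [0,0,0.6,0,0,0,255],
])

```text
clock: 25.0
tcp_pos: [700.4, 29.4, 209.6]
tool_rot: [0.001, 0.505, 0.863, 0.0]
ft_force: [-0.6, -0.1, -4.1]
finger_gap: 0.197
gripper_force: 105.7
```

Request:
carry_out([
  [0,0,0,0,0,0,255],
  [0,0,0,0,0,0,255],
  [0,0,0,0,0,0,255],
  [0,0,0,0,0,0,255],
  [0,0,0,0,0,0,255],
])

```text
clock: 25.42
tcp_pos: [697.3, 27.9, 211.7]
tool_rot: [0.001, 0.505, 0.863, 0.0]
ft_force: [0.5, 1.3, -3.9]
finger_gap: 0.193
gripper_force: 105.7
```

```bash
python3 st.py 1
```

```text
25.42 tcp [697.3  27.9 211.7] y_ang 29.29 F [ 0.5  1.3 -3.9] M [-0.025  0.014  0.018] q6 1.009 tilt [0.0006 0.0004]
tool mm x 1.1 y 0.4
```

Request:
carry_out([
  [0.09,0.03,0.6,0,0,0,255],
  [0,0,0.6,0,0,0,255],
  [0,0,0.3,0,0,0,255],
  [0,0,0.3,0,0,0,255],
  [0,0,0.2,0,0,0,255],
  [0,0,0.2,0,0,0,255],
  [0,0,0,0,0,0,255],
])

```text
clock: 26.0
tcp_pos: [697.3, 29.2, 187.7]
tool_rot: [-0.0, 0.505, 0.863, -0.0]
ft_force: [-2.3, -0.5, -6.1]
finger_gap: 0.189
gripper_force: 113.6
```

```bash
python3 m.py
```

```text
t6,Mz [ 0.011 -0.009] y 29.35 tcp [697.5  29.4 188.4] F [-3.3 -0.2 -5.7]
```

Request:
carry_out([
  [0,0,0.2,0,0,0,255],
  [0,0,0.2,0,0,0,255],
  [0,0,0,0,0,0,255],
])

```text
clock: 26.4
tcp_pos: [697.4, 29.4, 183.8]
tool_rot: [-0.0, 0.505, 0.863, -0.0]
ft_force: [-1.5, -6.4, -4.0]
finger_gap: 0.196
gripper_force: 114.3
```

```bash
python3 m.py; python3 st.py 1
```

```text
t6,Mz [0.011 0.02 ] y 29.36 tcp [697.5  29.5 184.2] F [-2.3 -6.9 -3.6]
26.55 tcp [697.5  29.5 184.2] y_ang 29.36 F [-2.3 -6.9 -3.6] M [1.436 1.284 0.019] q6 1.01 tilt [0.     0.0001]
tool mm x -0.2 y -0.6
```

Request:
carry_out([
  [0,0,0,0,0,4,255],
  [0,0,0,0,0,4,255],
  [0,0,0,0,0,4,255],
  [0,0,0,0,0,4,255],
  [0,0,0,0,0,4,255],
  [0,0,0,0,0,4,255],
  [0,0,0,0,0,4,255],
  [0,0,0,0,0,0,255],
])

```text
clock: 27.22
tcp_pos: [697.0, 29.2, 184.1]
tool_rot: [-0.0, 0.699, 0.715, -0.001]
ft_force: [-0.2, -2.2, -4.1]
finger_gap: 0.192
gripper_force: 104.9
```

```bash
python3 m.py
```

```text
t6,Mz [0.109 0.042] y 1.43 tcp [697.   29.2 184.1] F [-1.2  1.6 -4.7]
```

Request:
carry_out([
  [0,0,0,0,0,2,255],
  [0,0,0,0,0,2,255],
  [0,0,0,0,0,0,255],
  [0,0,0,0,0,0,255],
])

```text
clock: 27.7
tcp_pos: [697.0, 29.2, 184.1]
tool_rot: [-0.0, 0.723, 0.691, -0.0]
ft_force: [-1.7, -0.0, -3.8]
finger_gap: 0.19
gripper_force: 104.7
```

```bash
python3 m.py
```

```text
t6,Mz [0.075 0.086] y -2.6 tcp [697.1  29.2 184.1] F [-2.3 -2.1 -4.1]
```

Request:
carry_out([
  [0,0,0,0,0,2.5,255],
  [0,0,0,0,0,0,255],
  [0,0,0,0,0,0,255],
])

```text
clock: 28.1
tcp_pos: [697.1, 29.3, 184.1]
tool_rot: [-0.0, 0.738, 0.675, -0.0]
ft_force: [-2.1, -2.5, -3.7]
finger_gap: 0.195
gripper_force: 104.6
```

```bash
python3 m.py
```

```text
t6,Mz [0.066 0.136] y -5.11 tcp [697.1  29.3 184.1] F [-3.4  0.1 -4. ]
```

Request:
carry_out([
  [0,0,0,0,0,2,255],
  [0,0,0,0,0,0,255],
  [0,0,0,0,0,0,255],
])

```text
clock: 28.5
tcp_pos: [697.1, 29.3, 184.1]
tool_rot: [-0.0, 0.749, 0.662, -0.0]
ft_force: [-3.2, -6.1, -2.9]
finger_gap: 0.195
gripper_force: 104.7
```

```bash
python3 m.py
```

```text
t6,Mz [0.079 0.045] y -7.12 tcp [697.2  29.4 184.2] F [-3.7 -5.5 -3.8]
```

Request:
carry_out([
  [0,0,0,0,0,2,255],
  [0,0,0,0,0,0,255],
  [0,0,0,0,0,0,255],
])

```text
clock: 28.9
tcp_pos: [697.2, 29.3, 184.2]
tool_rot: [-0.0, 0.761, 0.649, -0.0]
ft_force: [-4.0, -4.2, -2.7]
finger_gap: 0.192
gripper_force: 104.7
```

```bash
python3 m.py
```

```text
t6,Mz [0.21  0.185] y -9.1 tcp [697.2  29.4 184.2] F [-3.4 -3.7 -3.9]
```

Request:
carry_out([
  [0,0,0,0,0,2,255],
  [0,0,0,0,0,0,255],
  [0,0,0,0,0,0,255],
])

```text
clock: 29.3
tcp_pos: [697.4, 29.9, 184.3]
tool_rot: [-0.0, 0.772, 0.636, 0.0]
ft_force: [-3.2, 2.5, -4.3]
finger_gap: 0.193
gripper_force: 104.6
```

```bash
python3 m.py
```

```text
t6,Mz [0.421 0.429] y -11.09 tcp [697.4  29.8 184.3] F [-4.1  3.1 -4.8]
```

Request:
carry_out([
  [0,0,0,0,0,1.5,255],
  [0,0,0,0,0,0,255],
  [0,0,0,0,0,0,255],
])

```text
clock: 29.7
tcp_pos: [697.4, 29.8, 184.3]
tool_rot: [-0.0, 0.78, 0.625, 0.0]
ft_force: [-3.4, -3.9, -3.7]
finger_gap: 0.196
gripper_force: 106.3
```

```bash
python3 m.py
```

```text
t6,Mz [0.625 0.635] y -12.59 tcp [697.4  29.8 184.4] F [-4.7  3.1 -4.7]
```

Nut 1 is home at 0.63 N m. Next is nut 2.

Request:
carry_out([
  [0,0,0,0,0,-5.5,255],
  [0,0,0,0,0,-5.5,255],
  [0,0,-0.6,0,0,0,255],
  [0,0,-1,0,0,0,255],
  [0,0,-1,0,0,0,255],
  [0,0,-1,0,0,-4,255],
  [0.95,-3.41,0,0,0,0,255],
  [0.95,-3.41,0,0,0,0,255],
])

```text
clock: 30.52
tcp_pos: [632.6, 45.9, 220.9]
tool_rot: [0.002, 0.694, 0.72, 0.003]
ft_force: [-0.1, 0.4, -4.5]
finger_gap: 0.192
gripper_force: 105.9
```

Request:
carry_out([
  [0.95,-3.41,0,0,0,0,255],
  [0,0,0.6,0,0,0,255],
  [0,0,0.6,0,0,0,255],
  [0,0,0,0,0,0,255],
  [0,0,0,0,0,0,255],
  [0,0,0,0,0,0,255],
  [0,0,0,0,0,0,255],
  [0,0,0,0,0,0,255],
])

```text
clock: 31.18
tcp_pos: [595.3, 53.5, 208.7]
tool_rot: [0.0, 0.693, 0.721, 0.001]
ft_force: [0.3, -0.2, -5.3]
finger_gap: 0.193
gripper_force: 105.8
```

```bash
python3 st.py 2
```

```text
31.18 tcp [595.3  53.5 208.7] y_ang 2.32 F [ 0.3 -0.2 -5.3] M [-0.022  0.013  0.01 ] q6 1.514 tilt [0.0004 0.0006]
tool mm x 0.2 y -1.3
```

Correct and lower, then turn (stop expected near y = -27 to -43).

Request:
carry_out([
  [0,-0.1,0.6,0,0,0,255],
  [0,0,0.5,0,0,0,255],
  [0,0,0.3,0,0,0,255],
  [0,0,0.2,0,0,0,255],
  [0,0,0.2,0,0,0,255],
  [0,0,0.2,0,0,0,255],
  [0,0,0.2,0,0,0,255],
  [0,0,0.2,0,0,0,255],
])

```text
clock: 31.85
tcp_pos: [593.0, 53.9, 184.2]
tool_rot: [-0.0, 0.692, 0.721, 0.0]
ft_force: [0.2, 3.3, -4.8]
finger_gap: 0.196
gripper_force: 108.1
```

```bash
python3 st.py 2; python3 m.py
```

```text
31.85 tcp [593.   53.9 184.2] y_ang 2.35 F [ 0.2  3.3 -4.8] M [ 0.201  0.049 -0.104] q6 1.513 tilt [-0.0002  0.0002]
tool mm x -0.2 y 1.0
t6,Mz [0.01  0.048] y 2.36 tcp [593.   53.8 184.2] F [ 0.3  1.  -4.2]
```

Request:
carry_out([
  [0,0.05,0,0,0,4,255],
  [0,0,0,0,0,4,255],
  [0,0,0,0,0,4,255],
  [0,0,0,0,0,4,255],
  [0,0,0,0,0,4,255],
  [0,0,0,0,0,4,255],
  [0,0,0,0,0,3,255],
  [0,0,0,0,0,0,255],
])

```text
clock: 32.67
tcp_pos: [593.5, 54.5, 184.5]
tool_rot: [-0.001, 0.842, 0.54, 0.001]
ft_force: [0.2, 0.1, -3.9]
finger_gap: 0.191
gripper_force: 104.6
```

```bash
python3 m.py
```

```text
t6,Mz [0.126 0.046] y -24.55 tcp [593.6  54.4 184.5] F [ 1.7  4.  -2.2]
```

Request:
carry_out([
  [0,0,0,0,0,2.5,255],
  [0,0,0,0,0,0,255],
  [0,0,0,0,0,0,255],
])

```text
clock: 33.07
tcp_pos: [594.1, 53.9, 184.6]
tool_rot: [0.0, 0.853, 0.522, 0.001]
ft_force: [1.4, -1.6, -2.9]
finger_gap: 0.198
gripper_force: 105.7
```

```bash
python3 m.py
```

```text
t6,Mz [ 0.084 -0.013] y -27.1 tcp [593.8  53.8 184.6] F [ 2.8 -0.3 -2.3]
```

Request:
carry_out([
  [0,0,0,0,0,2.5,255],
  [0,0,0,0,0,0,255],
  [0,0,0,0,0,0,255],
])

```text
clock: 33.47
tcp_pos: [593.8, 53.7, 184.6]
tool_rot: [0.0, 0.864, 0.503, 0.0]
ft_force: [-1.1, -0.9, -0.4]
finger_gap: 0.196
gripper_force: 107.8
```

```bash
python3 m.py
```

```text
t6,Mz [0.102 0.   ] y -29.6 tcp [593.8  53.7 184.5] F [-2.3  4.5 -1.7]
```

Request:
carry_out([
  [0,0,0,0,0,2.2,255],
  [0,0,0,0,0,0,255],
  [0,0,0,0,0,0,255],
])

```text
clock: 33.87
tcp_pos: [593.8, 53.8, 184.4]
tool_rot: [-0.0, 0.874, 0.486, 0.0]
ft_force: [0.6, 8.0, -1.1]
finger_gap: 0.193
gripper_force: 107.9
```

```bash
python3 m.py
```

```text
t6,Mz [0.099 0.185] y -31.81 tcp [593.8  53.7 184.4] F [ 2.8  3.2 -2.3]
```

Request:
carry_out([
  [0,0,0,0,0,2.2,255],
  [0,0,0,0,0,0,255],
  [0,0,0,0,0,0,255],
])

```text
clock: 34.27
tcp_pos: [593.7, 53.7, 184.4]
tool_rot: [0.0, 0.883, 0.47, 0.0]
ft_force: [-0.5, 0.2, -0.5]
finger_gap: 0.196
gripper_force: 108.1
```

```bash
python3 m.py
```

```text
t6,Mz [0.108 0.093] y -34.01 tcp [593.7  53.7 184.4] F [-2.2  5.3 -3.1]
```

Request:
carry_out([
  [0,0,0,0,0,2.2,255],
  [0,0,0,0,0,0,255],
  [0,0,0,0,0,0,255],
])

```text
clock: 34.67
tcp_pos: [593.7, 53.7, 184.3]
tool_rot: [-0.0, 0.892, 0.453, 0.0]
ft_force: [3.8, 2.8, -1.8]
finger_gap: 0.197
gripper_force: 108.3
```

```bash
python3 m.py
```

```text
t6,Mz [ 0.098 -0.018] y -36.21 tcp [593.7  53.7 184.3] F [ 0.7 -0.6 -1.2]
```

Request:
carry_out([
  [0,0,0,0,0,2.2,255],
  [0,0,0,0,0,0,255],
  [0,0,0,0,0,0,255],
])

```text
clock: 35.07
tcp_pos: [593.7, 53.7, 184.3]
tool_rot: [-0.0, 0.9, 0.435, 0.0]
ft_force: [1.5, 5.9, -1.7]
finger_gap: 0.19
gripper_force: 108.0
```

```bash
python3 m.py
```

```text
t6,Mz [0.097 0.093] y -38.41 tcp [593.7  53.7 184.3] F [ 3.7  0.4 -2. ]
```

Request:
carry_out([
  [0,0,0,0,0,2,255],
  [0,0,0,0,0,0,255],
  [0,0,0,0,0,0,255],
])

```text
clock: 35.47
tcp_pos: [593.7, 53.7, 184.3]
tool_rot: [-0.0, 0.908, 0.42, 0.0]
ft_force: [1.1, 7.6, -2.0]
finger_gap: 0.191
gripper_force: 108.3
```

```bash
python3 m.py
```

```text
t6,Mz [0.099 0.124] y -40.42 tcp [593.6  53.7 184.3] F [ 4.5  0.3 -1.5]
```

Request:
carry_out([
  [0,0,0,0,0,2,255],
  [0,0,0,0,0,0,255],
  [0,0,0,0,0,0,255],
])

```text
clock: 35.87
tcp_pos: [593.7, 53.7, 184.4]
tool_rot: [0.0, 0.915, 0.404, 0.0]
ft_force: [-1.2, 6.8, -3.5]
finger_gap: 0.195
gripper_force: 108.4
```

```bash
python3 m.py
```

```text
t6,Mz [0.218 0.251] y -42.41 tcp [593.7  53.7 184.4] F [ 3.2 -0.4 -1.8]
```

Request:
carry_out([
  [0,0,0,0,0,1.5,255],
  [0,0,0,0,0,0,255],
  [0,0,0,0,0,0,255],
])

```text
clock: 36.27
tcp_pos: [593.6, 53.7, 184.4]
tool_rot: [0.0, 0.92, 0.392, 0.0]
ft_force: [-2.1, 2.8, -1.1]
finger_gap: 0.198
gripper_force: 110.2
```

```bash
python3 m.py
```

```text
t6,Mz [0.396 0.295] y -43.92 tcp [593.7  53.7 184.5] F [ 0.2 -0.3  0.1]
```

Nut 2 is on its stop. I'll give it a last small nudge, then go to nut 0.

Request:
carry_out([
  [0,0,0,0,0,0.8,255],
  [0,0,0,0,0,0,255],
  [0,0,0,0,0,-5.5,255],
  [0,0,0,0,0,-5.5,255],
  [0,0,-0.6,0,0,0,255],
  [0,0,-1,0,0,0,255],
  [0,0,-1,0,0,0,255],
  [0,0,-1,0,0,-7,255],
])

```text
clock: 37.08
tcp_pos: [592.8, 52.8, 221.1]
tool_rot: [0.0, 0.852, 0.524, -0.001]
ft_force: [0.5, -1.2, -4.7]
finger_gap: 0.191
gripper_force: 107.2
```

Request:
carry_out([
  [0,0,0,0,0,-7,255],
  [0,0,0,0,0,-7,255],
  [0,0,0,0,0,-7,255],
  [0,0,0,0,0,-7,255],
  [0,0,0,0,0,-7,255],
  [0,0,0,0,0,-1.1,255],
  [-3.475,1.425,0,0,0,0,255],
  [-3.475,1.425,0,0,0,0,255],
])

```text
clock: 37.75
tcp_pos: [632.3, -9.8, 221.2]
tool_rot: [-0.0, 0.647, 0.762, -0.001]
ft_force: [1.2, 0.4, -4.1]
finger_gap: 0.191
gripper_force: 107.1
```

Request:
carry_out([
  [-3.475,1.425,0,0,0,0,255],
  [-3.475,1.425,0,0,0,0,255],
  [0,0,0.6,0,0,0,255],
  [0,0,0.6,0,0,0,255],
  [0,0,0,0,0,0,255],
  [0,0,0,0,0,0,255],
  [0,0,0,0,0,0,255],
  [0,0,0,0,0,0,255],
])

```text
clock: 38.42
tcp_pos: [672.1, -73.1, 209.1]
tool_rot: [0.0, 0.647, 0.763, 0.0]
ft_force: [0.8, -0.0, -5.2]
finger_gap: 0.192
gripper_force: 107.0
```

```bash
python3 st.py 0
```

```text
38.42 tcp [672.1 -73.1 209.1] y_ang 9.4 F [ 0.8 -0.  -5.2] M [ 0.003 -0.019  0.011] q6 1.205 tilt [0.0002 0.0001]
tool mm x -1.1 y 0.1
```

Request:
carry_out([
  [-0.07,0.03,0.6,0,0,0,255],
  [0,0,0.5,0,0,0,255],
  [0,0,0.3,0,0,0,255],
  [0,0,0.2,0,0,0,255],
  [0,0,0.2,0,0,0,255],
  [0,0,0.2,0,0,0,255],
  [0,0,0.2,0,0,0,255],
  [0,0,0.2,0,0,0,255],
])

```text
clock: 39.08
tcp_pos: [672.9, -74.7, 184.2]
tool_rot: [-0.0, 0.647, 0.762, 0.0]
ft_force: [0.7, 0.7, -3.9]
finger_gap: 0.193
gripper_force: 107.2
```

```bash
python3 st.py 0; python3 m.py
```

```text
39.08 tcp [672.9 -74.7 184.2] y_ang 9.36 F [ 0.7  0.7 -3.9] M [0.25  0.041 0.016] q6 1.203 tilt [-0.      0.0003]
tool mm x 0.5 y -0.4
t6,Mz [0.003 0.013] y 9.36 tcp [672.7 -74.7 184. ] F [ 0.6  1.  -4.9]
```

Request:
carry_out([
  [0,0,0,0,0,5,255],
  [0,0,0,0,0,5,255],
  [0,0,0,0,0,5,255],
  [0,0,0,0,0,5,255],
  [0,0,0,0,0,5,255],
  [0,0,0,0,0,5,255],
  [0,0,0,0,0,5,255],
  [0,0,0,0,0,0,255],
])

```text
clock: 39.9
tcp_pos: [672.4, -74.1, 184.2]
tool_rot: [-0.001, 0.847, 0.532, 0.0]
ft_force: [-0.6, 2.3, -5.7]
finger_gap: 0.192
gripper_force: 107.1
```

```bash
python3 m.py
```

```text
t6,Mz [ 0.064 -0.043] y -25.52 tcp [672.4 -74.2 184.2] F [-0.7  2.9 -3.8]
```

Request:
carry_out([
  [0,0,0,0,0,2,255],
  [0,0,0,0,0,2,255],
  [0,0,0,0,0,0,255],
  [0,0,0,0,0,0,255],
])

```text
clock: 40.38
tcp_pos: [672.4, -74.3, 184.1]
tool_rot: [-0.001, 0.864, 0.504, -0.0]
ft_force: [-2.6, 3.8, -4.5]
finger_gap: 0.194
gripper_force: 107.1
```

```bash
python3 m.py
```

```text
t6,Mz [0.064 0.05 ] y -29.58 tcp [672.4 -74.4 184.1] F [-3.   3.9 -4.8]
```

Request:
carry_out([
  [0,0,0,0,0,2,255],
  [0,0,0,0,0,0,255],
  [0,0,0,0,0,0,255],
])

```text
clock: 40.78
tcp_pos: [672.5, -74.4, 184.1]
tool_rot: [-0.001, 0.873, 0.488, -0.0]
ft_force: [-2.6, 4.8, -4.5]
finger_gap: 0.19
gripper_force: 107.1
```

```bash
python3 m.py
```

```text
t6,Mz [0.063 0.04 ] y -31.58 tcp [672.5 -74.5 184.1] F [-2.4  4.1 -4.6]
```

Request:
carry_out([
  [0,0,0,0,0,2.2,255],
  [0,0,0,0,0,0,255],
  [0,0,0,0,0,0,255],
])

```text
clock: 41.18
tcp_pos: [672.5, -74.5, 184.1]
tool_rot: [-0.001, 0.882, 0.471, -0.0]
ft_force: [-2.9, 4.7, -2.8]
finger_gap: 0.195
gripper_force: 107.1
```

```bash
python3 m.py
```

```text
t6,Mz [0.057 0.052] y -33.78 tcp [672.4 -74.5 184.1] F [-2.5  4.  -4.5]
```

Request:
carry_out([
  [0,0,0,0,0,2.2,255],
  [0,0,0,0,0,0,255],
  [0,0,0,0,0,0,255],
])

```text
clock: 41.58
tcp_pos: [672.4, -74.5, 184.1]
tool_rot: [-0.001, 0.891, 0.454, -0.0]
ft_force: [-2.8, 5.2, -3.9]
finger_gap: 0.191
gripper_force: 107.1
```

```bash
python3 m.py
```

```text
t6,Mz [0.115 0.102] y -35.97 tcp [672.5 -74.4 184.2] F [-3.3  5.6 -4.3]
```

Request:
carry_out([
  [0,0,0,0,0,1.5,255],
  [0,0,0,0,0,0,255],
  [0,0,0,0,0,0,255],
])

```text
clock: 41.98
tcp_pos: [672.5, -74.4, 184.1]
tool_rot: [-0.001, 0.897, 0.443, -0.0]
ft_force: [-2.4, 3.7, -4.2]
finger_gap: 0.193
gripper_force: 107.2
```

```bash
python3 m.py
```

```text
t6,Mz [0.319 0.318] y -37.43 tcp [672.4 -74.4 184.1] F [-3.2  4.7 -5.2]
```

Request:
carry_out([
  [0,0,0,0,0,1.5,255],
  [0,0,0,0,0,0,255],
  [0,0,0,0,0,0,255],
])

```text
clock: 42.38
tcp_pos: [672.5, -74.4, 184.1]
tool_rot: [-0.001, 0.902, 0.431, -0.0]
ft_force: [-3.2, 4.0, -4.6]
finger_gap: 0.194
gripper_force: 107.2
```

```bash
python3 m.py
```

```text
t6,Mz [0.513 0.499] y -38.9 tcp [672.4 -74.4 184.1] F [-2.4  3.3 -4.4]
```

All four nuts are home. Taking the spanner back to the block.

Request:
carry_out([
  [0,0,0,0,0,-5.5,255],
  [0,0,0,0,0,-5.5,255],
  [0,0,-0.6,0,0,0,255],
  [0,0,-1,0,0,0,255],
  [0,0,-1.3,0,0,0,255],
  [0,0,-1.3,0,0,0,255],
])

```text
clock: 43.03
tcp_pos: [673.8, -76.8, 228.4]
tool_rot: [0.002, 0.858, 0.513, 0.0]
ft_force: [-0.1, 0.8, -4.3]
finger_gap: 0.194
gripper_force: 107.0
```

Request:
carry_out([
  [-3.27,-0.886,0,0,0,0,255],
  [-3.27,-0.886,0,0,0,0,255],
  [-3.27,-0.886,0,0,0,0,255],
  [-3.27,-0.886,0,0,0,0,255],
  [-3.27,-0.886,0,0,0,0,255],
  [-3.27,-0.886,0,0,0,0,255],
  [-3.27,-0.886,0,0,0,0,255],
  [-3.27,-0.886,0,0,0,0,255],
])

```text
clock: 43.7
tcp_pos: [486.7, -275.9, 228.7]
tool_rot: [0.003, 0.858, 0.513, -0.0]
ft_force: [0.3, 0.1, -4.7]
finger_gap: 0.196
gripper_force: 107.1
```

Request:
carry_out([
  [0,0,3,0,0,0,255],
  [0,0,3,0,0,0,255],
  [0,0,1.5,0,0,0,255],
  [0,0,0,0,0,0,255],
  [0,0,0,0,0,0,255],
  [0,0,0,0,0,0,255],
  [0,0,0,0,0,0,255],
])

```text
clock: 44.28
tcp_pos: [488.9, -273.9, 153.8]
tool_rot: [0.002, 0.857, 0.515, 0.001]
ft_force: [-0.6, 0.1, -5.2]
finger_gap: 0.194
gripper_force: 106.9
```

```bash
python3 -c "
import st
st.go(487.6,-272.2)"; python3 -c "
from h import *
save('side','r.png',(290,190,410,325),4.4)"
```

```text
44.28 tcp [ 488.9 -273.9  153.8] y_ang -28.07 F [-0.6  0.1 -5.2] M [0.018 0.01  0.013] q6 1.437 tilt [0.0025 0.0007]
tool mm x 0.9 y -2.0
```

View pics/r.png

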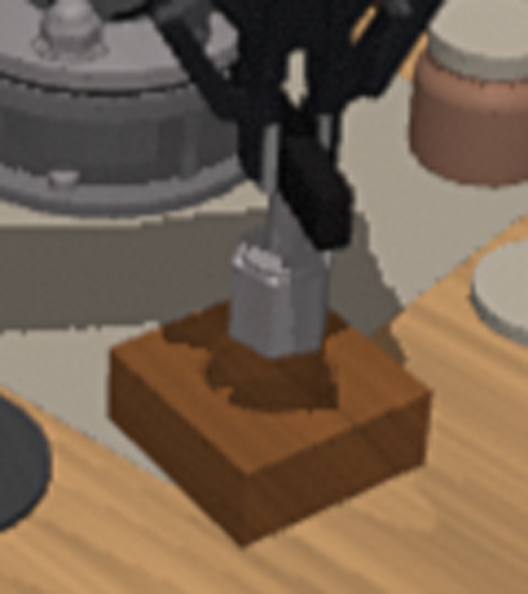

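The spanner hangs upright over the big block; its mouth, at crop (278,350), is above the pocket. Lowering it.

Request:
carry_out([
  [0.07,-0.15,1,0,0,0,255],
  [0,0,1.2,0,0,0,255],
  [0,0,1.2,0,0,0,255],
  [0,0,1.0,0,0,0,255],
  [0,0,0.5,0,0,0,255],
  [0,0,0.2,0,0,0,255],
  [0,0,0,0,0,0,255],
  [0,0,0,0,0,0,255],
])

```text
clock: 45.0
tcp_pos: [486.7, -271.4, 100.9]
tool_rot: [0.0, 0.857, 0.515, 0.0]
ft_force: [-0.4, 0.6, -4.1]
finger_gap: 0.19
gripper_force: 107.1
```

```bash
python3 st.py
```

```text
45.0 tcp [ 486.7 -271.4  100.9] y_ang -28.05 F [-0.4  0.6 -4.1] M [ 0.024 -0.049 -0.014] q6 1.438 tilt [0.0004 0.0002]
```

Not touching yet (force is still the spanner's weight). Lowering in 1 mm rows.

Request:
carry_out([
  [0,0,0.1,0,0,0,255],
  [0,0,0.1,0,0,0,255],
  [0,0,0,0,0,0,255],
  [0,0,0,0,0,0,255],
])

```text
clock: 45.33
tcp_pos: [486.8, -271.4, 98.8]
tool_rot: [0.001, 0.857, 0.515, 0.0]
ft_force: [0.4, -0.4, -4.2]
finger_gap: 0.196
gripper_force: 107.3
```

Request:
carry_out([
  [0,0,0.1,0,0,0,255],
  [0,0,0,0,0,0,255],
])

```text
clock: 45.5
tcp_pos: [486.9, -271.7, 98.7]
tool_rot: [0.001, 0.857, 0.515, 0.0]
ft_force: [-1.0, 1.0, 4.6]
finger_gap: 0.191
gripper_force: 108.4
```

It's on the floor of the pocket. Release and retreat.

Request:
carry_out([
  [0,0,0,0,0,0,150],
  [0,0,0,0,0,0,100],
  [0,0,0,0,0,0,0],
  [0,0,0,0,0,0,0],
  [0,0,0,0,0,0,0],
  [0,0,0,0,0,0,0],
  [0,0,0,0,0,0,0],
])

```text
clock: 46.08
tcp_pos: [486.3, -271.1, 97.2]
tool_rot: [-0.0, 0.857, 0.515, 0.0]
ft_force: [0.6, -0.9, 0.2]
finger_gap: 1.001
gripper_force: 0.0
```

Request:
carry_out([
  [0,0,-1,0,0,0,0],
  [0,0,-3,0,0,0,0],
  [0,0,-3.5,0,0,0,0],
  [0,0,-3.5,0,0,0,0],
  [0,0,-2,0,0,0,0],
  [0,0,0,0,0,0,0],
  [0,0,0,0,0,0,0],
  [0,0,0,0,0,0,0],
])

```text
clock: 46.75
tcp_pos: [486.0, -270.9, 226.9]
tool_rot: [-0.0, 0.857, 0.515, -0.0]
ft_force: [-0.9, -0.0, -0.7]
finger_gap: 1.0
gripper_force: 0.0
```

```bash
python3 st.py; python3 -c "
from h import *
save('side','e.png',(230,120,430,325),2.9)"
```

```text
46.75 tcp [ 486.  -270.9  226.9] y_ang -28.05 F [-0.9 -0.  -0.7] M [-0.006 -0.004 -0.025] q6 1.438 tilt [-0.0003 -0.0001]
```

View pics/e.png

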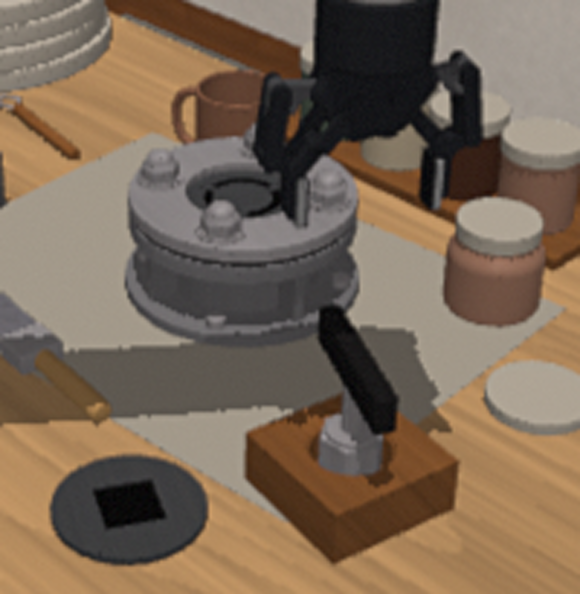

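The spanner stands upright in the big block, at crop (350,440). The gripper is clear and open, and the things nearby are where they were. Handing in.

```bash
python3 -c "
from plant import arm
print(arm.hand_in())"
```

```text
the job is handed in; nothing more can be done
None
```

I handed the job in at about 47 s, with no verdict returned. All four nuts turned to a firm stop in cross order over two passes (holding torque 0.4 to 0.63 N m; 0.75 spoils a nut), and the spanner is back upright in its block, released. The one doubt is that the near nut (lower right in the top view) may have only just begun to bite on the first pass, because I ran straight on into its second pass.

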